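# Sort the incoming specimens into their carriers

## Robot

A 6-joint arm with a two-finger parallel gripper is mounted at the origin on a cart in front of the work surface, level with it; the furniture and walls round the work are solid. World frame = base frame: x ahead of the robot, y to its left, z up, the work surface at z = 0. Lengths are in m, angles in degrees, forces in N, time in s.
With the tool pointing down it reaches from about 0.325 to 0.925 m from the base axis. Payload 3.1 kg.
Tool frame: the origin (TCP) lies at the very end of the fingers, on their centre line; the grasp point (between the pads) lies 19 mm behind it (bot.pinch_z is the x of the grasp point in the tool frame, in m); x points along the fingers, y is the direction in which the jaws open and shut, and the axes are right-handed (so a half turn about x gives the same grasp; the last joint's range is limited). The gripper opens to 85 mm and grips with 20 to 120 N. Pads are 22 mm wide; open, the fingers measure 114 mm over their backs; the gripper's body (76 mm by 85 mm) begins 54 mm behind the grasp point. The pads swing forward as they close: fully open they stand 13 mm farther back than shut.
Start: joints at [61.295, 12.427, 92.441, -0, 75.132, -6.429], TCP at [0.237, 0.578, 0.231] pointing down, gripper open.
Joint ranges: [-157.48, 157.48], [-44.54, 120.13], [17.64, 146.25], [-64.5, 244.5], [7.68, 150.69], [-147.95, 147.95]. Speed limits (degrees/s): [159.86, 159.86, 180, 180, 180, 180].

## Interface

Orientations are given as [roll, pitch, yaw] about the fixed x, y, z axes, in that order (R = Rz(yaw) Ry(pitch) Rx(roll)).
In Python, from workcell import monitor, cams, job, bot gives the robot as it stands.
- The arm moves only by the shell command python3 -m creep 'ROWS' [FORCE]. ROWS is JSON, a list of rows, each a list of 5 numbers: the shift along the tool's x, y, z in cm, then the turn about the tool's x in rad, then the opening, from 0 (shut) to 1 (fully open). A call has 1 to 8 rows; each row is the pose to reach, as a shift and turn from the pose commanded when the call began, along the tool's axes at that moment; what a row does not reach only later rows make up. A row lasts 1/12 s, in which the tool goes at most 41.7 mm and 7.16 degrees, less where a joint would pass 70% of its speed; a pose out of reach is approached as far as the arm can. A call with a gripper value outside its range is refused whole. The fingers move at their own pace and stop on an object; FORCE is the grip in N (left out, the last holds). Time passes only in rows, so rows that repeat a pose let the fingers close. It gives the time, the measured TCP pose, the force and the opening at its end, in the units of the state.
- monitor.read_state(): the state, without advancing time (a new reading comes with each control period).
- cams.read_camera(name): name is "scene" or "top"; returns the picture (384x512x3 uint8, blue, green, red); there is no depth.
- cams.calibration(name): a dict with "intrinsics" (3x3 intrinsics, pixels), "R" (3x3) and "t" (3): a world point X has camera coordinates R X + t. Camera axes: x right, y down, z forward; pixel columns grow to the right and rows downward; lengths in m; the calibration is good to about 2 mm. A picture is of the moment at which its call begins. calibration takes no time and is no camera call.
- job.hand_in(): hands the job in, once; it reports no verdict.
The state is a dict: "time": time; "q": joint angles; "joint_velocities": joint speeds; "tau": joint torques, N m; "tcp_pos": TCP position; "tool_rot": TCP orientation; "contact_force": force on the tool from outside, world axes, zero at the start; "torque": the same for the moment, N m; "finger_gap": finger opening in m.
Only numpy, scipy, OpenCV 4.12 (cv2) and the standard library are available. Lean on these libraries where they do the work, as an engineer would, in place of code of your own. Each camera call takes 0.05 s, during which the arm holds its last target.

## Task

The specimens have come in mixed up: sort them into the three carriers on the left of the desk. The two screw-lid sample cups go upright into the wells of the cup carrier, one in each; the two petri dishes lie flat, one on the other, between the posts of the dish stacker; the flat white carton lies flat on the floor of the carton tray, lengthwise between its end walls. Keep the cups and dishes level all the way and set everything down rather than dropping it, and leave the brown pot where it stands.

Things in the scene. Friction and masses are not known exactly. Their poses are not given: they have to be found in the camera images.
- cup_a: white screw-lid sample cup standing upright, 60 mm high: lid 49 mm across from 45 to 60 mm above its foot, body below it tapering, at most 43 mm across; 0.06 kg. Origin: centre of its underside, z up its axis. Round, so its yaw means nothing. Its twin is the other cup; either cup may take either well
- cup_b: white screw-lid sample cup standing upright, 60 mm high: lid 49 mm across from 45 to 60 mm above its foot, body below it tapering, at most 43 mm across; 0.06 kg. Origin: centre of its underside, z up its axis. Round, so its yaw means nothing. Its twin is the other cup; either cup may take either well
- dish_a: flat round petri dish with lid, translucent white, 60 mm across and 14 mm high, lying lid up; 0.02 kg. Origin: centre of its underside, z up. Round, so its yaw means nothing. Its twin is the other dish
- dish_b: flat round petri dish with lid, translucent white, 60 mm across and 14 mm high, lying lid up; 0.02 kg. Origin: centre of its underside, z up. Round, so its yaw means nothing. Its twin is the other dish
- carton: flat white closed carton, 90 mm long (its x axis), 48 mm wide (its y axis), 26 mm high; 0.09 kg. Origin: centre of its underside, z up. Either end may point either way in the tray
- cup_carrier: grey plastic carrier, fixed to the desk: base plate 164 mm (its x axis) by 80 mm (its y axis), its top 6 mm above the desk, with two round flared wells on its long centre line, centres at x = -40 mm and x = +40 mm, y = 0. A well is 64 mm wide at the mouth, 35 mm above the desk, and narrows to 50 mm; its floor is the base plate at 6 mm, so a seated cup stands with its lid clear above the well. A paper label marks the end at -x. Origin: centre of its underside, z up
- dish_stacker: grey round foot, 100 mm across and 6 mm high, fixed to the desk, with four upright steel posts 5.6 mm thick at x = +-30 mm, y = +-30 mm, straight up to 44 mm and leaning outward above, tops at 59 mm. A 60 mm dish has about 9 mm of play between them; between two neighbouring posts, along its x and along its y axis, there is a gap of 54 mm for the fingers. Dishes lie on the foot, the first with its underside at 6 mm, the second at 20 mm. Origin: centre of its underside, z up
- carton_tray: grey sheet-steel tray, fixed to the desk, floor 4 mm above the desk, inside 108 mm long (its x axis) by 67 mm wide (its y axis). Walls reach 26 mm above the desk: closed at both ends (x = +-55 mm), turned 20 mm round the corners, and cut away over the middle 70 mm of both long sides so that fingers pass. A paper label marks the end at -x. Origin: centre of its underside, z up
- amber_pot: bystander: small brown pot with white lid, 40 mm across, 75 mm high, standing beside the specimens on the back of a thin mouse pad; not to be moved. Origin: centre of its underside
Things that resemble listed ones, but are neither listed nor needed, are in the scene too. What is shaped like the dish_b but yellow is not meant.

How it is judged:
By the outcome, as a careful person would: the job done as asked, in the order asked, and still so for the second after the job is handed in, with the robot touching nothing.
It also fails if it takes over 138 s, if anything falls off the work surface, if the arm or the gripper's body presses on something with over 40 N, if the wrist force passes 120 N, or if a joint passes its speed limit or range.

## Working session

There is one attempt and no reset: what is moved stays moved. The work goes in short steps, Python scripts to look and compute and a shell command to move; the robot and the scene stay as the last step left them, time stands still between calls to the robot, and variables do not carry over. Pictures are saved under pics/ and viewed, and the job is handed in when it is done.

```bash
ls; mkdir -p pics
python3 - <<'E'
from workcell import monitor, cams, job, bot
import cv2, numpy as np
np.set_printoptions(precision=4,suppress=True)
print(monitor.read_state()); print(bot.pinch_z)
for n in("scene","top"):
    im=cams.read_camera(n); cv2.imwrite(f"pics/{n}0.png",im)
    c=cams.calibration(n); print(n,np.array(c["intrinsics"]),np.array(c["R"]),np.array(c["t"]))
E
```

```text
pics
{'time': 0.0, 'q': array([61.2948, 12.4766, 92.5292,  0.0006, 75.1312, -6.4283]), 'joint_velocities': array([ 0.0212,  0.062 , -0.0552,  0.1057, -0.0099,  0.0778]), 'tau': array([  0.0004, -39.6833, -30.3861,  -0.    ,   0.0095,   0.    ]), 'tcp_pos': array([0.2365, 0.5776, 0.23  ]), 'tool_rot': array([ -96.6717,   89.863 , -118.9488]), 'contact_force': array([-0.3338, -0.5536,  0.1495]), 'torque': array([-0.005 , -0.0241,  0.0119]), 'finger_gap': 0.08538344922269449}
-0.0187
scene [[369.1396   0.     250.509 ]
 [  0.     369.1396 195.6203]
 [  0.       0.       1.    ]] [[ 0.7202 -0.6937 -0.0123]
 [-0.3731 -0.3723 -0.8498]
 [ 0.5849  0.6166 -0.5269]] [-0.3392  0.2259  0.9251]
top [[389.2711   0.     257.9365]
 [  0.     389.2711 190.3413]
 [  0.       0.       1.    ]] [[ 0.0243 -0.9997 -0.006 ]
 [-0.9883 -0.0231 -0.1509]
 [ 0.1507  0.0096 -0.9885]] [0.0138 0.476  1.1971]
```

View pics/scene0.png

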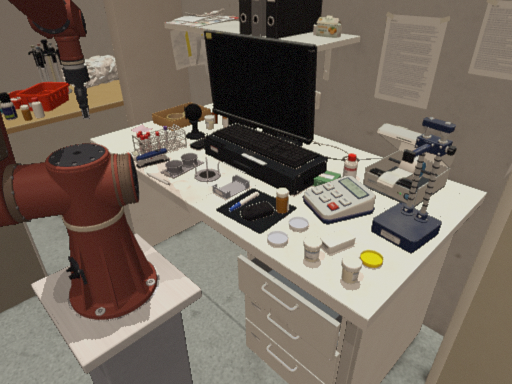

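View pics/top0.png

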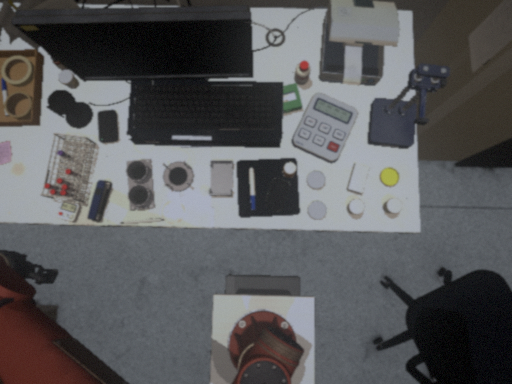

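The scene and top views agree. In the top image:
- **Cups:** (356,207) and (393,206).
- **Clear dishes:** (316,180) and (317,210). The disc at (389,177) is yellow, so it isn't meant.
- **Carton:** (358,178).
- **Brown pot:** on the pad at (290,168).
- **Carriers:** cup carrier (140,185), stacker (178,176), tray (221,178).

I'll confirm these in enlarged crops.

Run:
```python
import cv2
t=cv2.imread("pics/top0.png"); s=cv2.imread("pics/scene0.png")
cv2.imwrite("pics/c1.png",cv2.resize(t[155:225,295:415],None,fx=6.5,fy=6.5,interpolation=cv2.INTER_CUBIC))
cv2.imwrite("pics/c2.png",cv2.resize(t[150:220,120:245],None,fx=6.4,fy=6.4,interpolation=cv2.INTER_CUBIC))
cv2.imwrite("pics/c3.png",cv2.resize(s[205:290,260:390],None,fx=6,fy=6,interpolation=cv2.INTER_CUBIC))
cv2.imwrite("pics/c4.png",cv2.resize(s[130:205,140:260],None,fx=6.5,fy=6.5,interpolation=cv2.INTER_CUBIC))
```

```text
(no output)
```

View pics/c1.png

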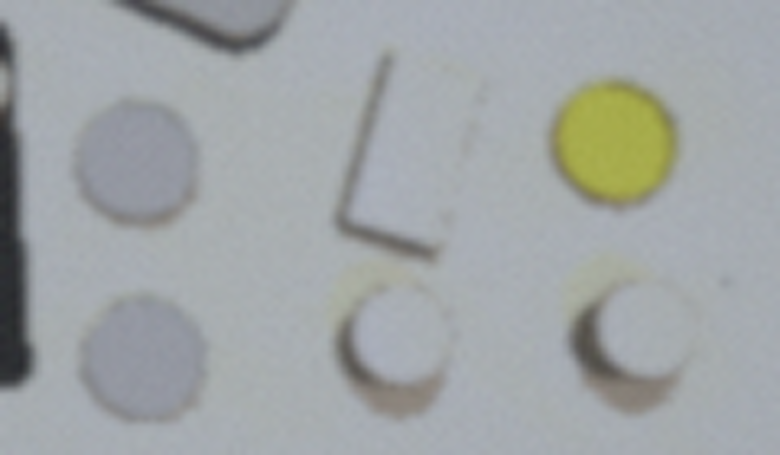

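View pics/c2.png

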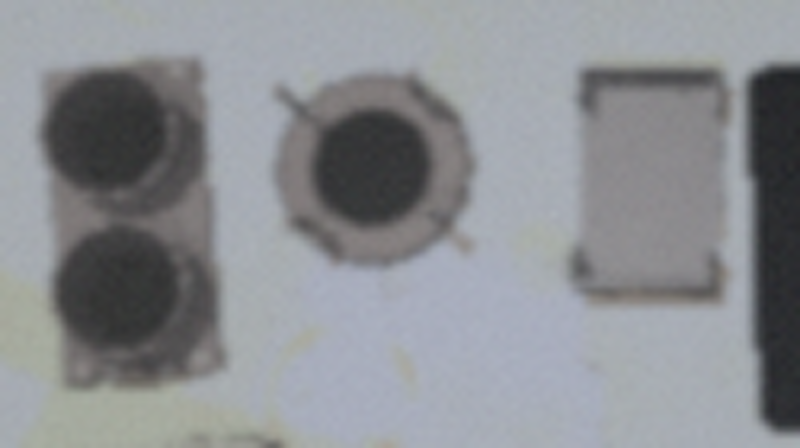

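View pics/c3.png

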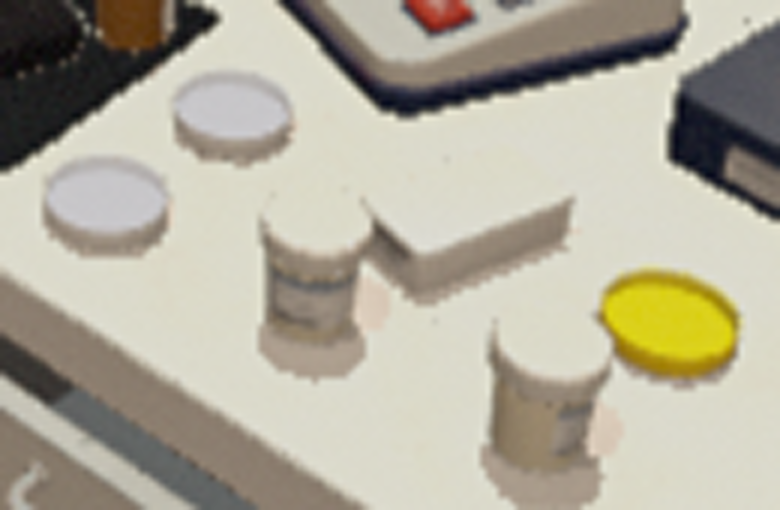

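View pics/c4.png

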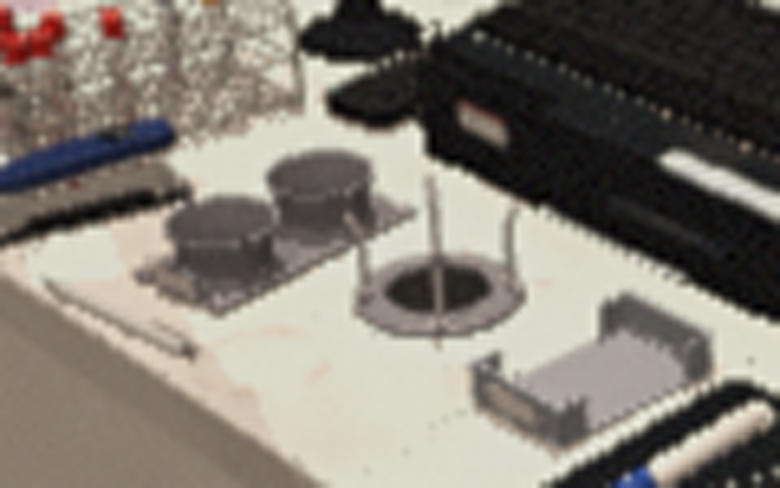

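The crops confirm the choice: two translucent dishes, the two white-lid cups and the carton. The yellow dish is the decoy. Next I'll triangulate from both views and overlay the models.

```bash
cat > h.py <<'E'
import cv2, numpy as np
from workcell import monitor, cams, job, bot
np.set_printoptions(precision=4,suppress=True)
C={n:cams.calibration(n) for n in("scene","top")}
C={n:{k:np.array(v[k],float) for k in("intrinsics","R","t")} for n,v in C.items()}
def proj(n,X):
    c=C[n]; return cv2.projectPoints(np.atleast_2d(np.array(X,float)),cv2.Rodrigues(c["R"])[0],c["t"],c["intrinsics"],None)[0][:,0]
def P(n): c=C[n]; return c["intrinsics"]@np.c_[c["R"],c["t"]]
def tri(pt,ps):
    X=cv2.triangulatePoints(P("top"),P("scene"),np.array(pt,float).reshape(2,1),np.array(ps,float).reshape(2,1))[:,0]; return X[:3]/X[3]
def back(n,p,z):
    c=C[n]; o=-c["R"].T@c["t"]; d=c["R"].T@np.linalg.inv(c["intrinsics"])@np.array([p[0],p[1],1.]); return o+d*(z-o[2])/d[2]
def crop(c,f,o): return ((c[0]+.5)/f-.5+o[0],(c[1]+.5)/f-.5+o[1])
def circ(x,y,z,r): a=np.linspace(0,2*np.pi,73); return np.c_[x+r*np.cos(a),y+r*np.sin(a),0*a+z]
def rect(x,y,z,yaw,L,W):
    a=np.radians(yaw); p=np.array([[1,1],[-1,1],[-1,-1],[1,-1],[1,1]])*[L/2,W/2]
    return np.c_[x+p[:,0]*np.cos(a)-p[:,1]*np.sin(a),y+p[:,0]*np.sin(a)+p[:,1]*np.cos(a),0*p[:,0]+z]
def overlay(img,n,box,f,curves,out):
    x0,y0,x1,y1=box; im=cv2.resize(img[y0:y1,x0:x1],None,fx=f,fy=f,interpolation=cv2.INTER_CUBIC)
    g=cv2.createCLAHE(4,(2,2)); lab=cv2.cvtColor(im,cv2.COLOR_BGR2LAB); lab[...,0]=g.apply(lab[...,0]); im=cv2.cvtColor(lab,cv2.COLOR_LAB2BGR)
    for X,col in curves:
        p=(proj(n,X)-[x0,y0]+.5)*f-.5
        cv2.polylines(im,[np.round(p*8).astype(int)],False,col,1,cv2.LINE_AA,3)
    cv2.imwrite(out,im)
E
python3 - <<'E'
from h import *
T=lambda c:crop(c,6.5,(295,155)); S=lambda c:crop(c,6,(260,205))
T2=lambda c:crop(c,6.4,(120,150)); S2=lambda c:crop(c,6.5,(140,130))
for n,a,b,z in [("dfar",T((137,160)),S((234,108)),.014),("dnear",T((144,356)),S((106,192)),.014),("cupA",T((402,335)),S((317,225)),.06),("cupB",T((645,330)),S((551,345)),.06),
 ("carton near-left top",T((345,212)),S((420,252)),.026),("carton far-left",T((390,52)),S((365,198)),.026),
 ("well far",T2((108,132)),S2((321,180)),.035),("well near",T2((118,286)),S2((221,228)),.035),("stacker hole",T2((373,166)),S2((440,290)),.006),
 ("carr corner nr-left",T2((68,388)),S2((140,272)),.006),("carr nr-right",T2((224,370)),S2((222,312)),.006),
 ("tray nl",T2((578,290)),S2((475,375)),.026),("tray nr",T2((718,297)),S2((568,432)),.026),("tray fr",T2((724,72)),S2((712,336)),.026),("tray fl",T2((584,68)),S2((607,300)),.026)]:
    print(n,tri(a,b),back("top",a,z)[:2],back("scene",b,z)[:2])
E
```

```text
dfar [ 0.5201 -0.1607  0.0113] [ 0.5198 -0.1606] [ 0.5168 -0.1628]
dnear [ 0.4214 -0.1638  0.0139] [ 0.4219 -0.1642] [ 0.4206 -0.1635]
cupA [ 0.4298 -0.2803  0.0558] [ 0.4299 -0.2798] [ 0.4247 -0.2829]
cupB [ 0.4351 -0.3958  0.0564] [ 0.435  -0.3948] [ 0.4309 -0.3975]
carton near-left top [ 0.5065 -0.2755 -0.0101] [ 0.494 -0.261] [ 0.4776 -0.3035]
carton far-left [ 0.5528 -0.265   0.0081] [ 0.575  -0.2841] [ 0.4917 -0.2621]
well far [0.5324 0.4177 0.0299] [0.5319 0.4157] [0.526 0.409]
well near [0.4538 0.4079 0.0289] [0.4543 0.4051] [0.4461 0.3982]
stacker hole [0.5222 0.2889 0.0061] [0.5231 0.2884] [0.5214 0.2897]
carr corner nr-left [0.4072 0.435  0.0065] [0.4057 0.436 ] [0.4091 0.4347]
carr nr-right [0.4163 0.3581 0.0059] [0.4167 0.3578] [0.4159 0.3583]
tray nl [0.4596 0.179  0.0201] [0.4589 0.1781] [0.4534 0.1709]
tray nr [0.4604 0.1077 0.0144] [0.457  0.1082] [0.4508 0.0919]
tray fr [0.5709 0.1094 0.0274] [0.5717 0.1091] [0.5719 0.1115]
tray fl [0.568  0.1839 0.0232] [0.5722 0.18  ] [0.5586 0.1831]
```

```bash
cat > ov.py <<'E'
from h import *
import sys
R=(0,0,255);G=(0,200,0);B=(255,0,0)
def curves_src(dA,dB,cA,cB,ct):
    L=[]
    for d in(dA,dB): L+=[(circ(*d,.014,.03),R),(circ(*d,0,.03),B)]
    for d in(cA,cB): L+=[(circ(*d,.06,.0245),R),(circ(*d,.045,.0245),G),(circ(*d,0,.019),B)]
    L+=[(rect(*ct[:2],.026,ct[2],.09,.048),R),(rect(*ct[:2],0,ct[2],.09,.048),B)]
    return L
def curves_dst(cc,st,tr):
    a=np.radians(cc[2]); u=np.array([np.cos(a),np.sin(a)])
    L=[(rect(*cc[:2],.006,cc[2],.164,.08),G)]
    for s in(-.04,.04):
        p=np.array(cc[:2])+s*u; L+=[(circ(*p,.035,.032),R),(circ(*p,.006,.025),B)]
    L+=[(circ(st[0],st[1],.006,.05),G)]
    b=np.radians(st[2])
    for sx in(-1,1):
        for sy in(-1,1):
            d=.03*np.array([sx*np.cos(b)-sy*np.sin(b),sx*np.sin(b)+sy*np.cos(b)])
            L.append((np.array([[st[0]+d[0],st[1]+d[1],.006],[st[0]+d[0],st[1]+d[1],.044]]),R))
    L+=[(rect(*tr[:2],.026,tr[2],.11,.069),R),(rect(*tr[:2],.004,tr[2],.108,.067),B)]
    return L
E
cat > p0.py <<'E'
from ov import *
src=curves_src((.5193,-.161),(.4215,-.164),(.4285,-.281),(.434,-.3955),(.531,-.296,-15.7))
dst=curves_dst((.491,.408,82),(.5225,.289,0),(.515,.144,0))
t=cv2.imread("pics/top0.png"); s=cv2.imread("pics/scene0.png")
k=sys.argv[1]
overlay(t,"top",(295,155,415,225),6.5,src,f"pics/o1{k}.png")
overlay(t,"top",(120,150,245,220),6.4,dst,f"pics/o2{k}.png")
overlay(s,"scene",(260,205,390,290),6,src,f"pics/o3{k}.png")
overlay(s,"scene",(140,130,260,205),6.5,dst,f"pics/o4{k}.png")
E
python3 p0.py a
```

```text
(no output)
```

View pics/o1a.png

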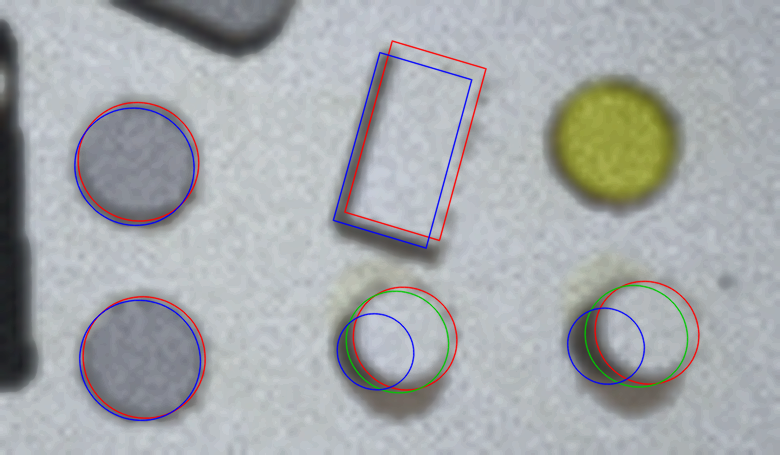

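View pics/o2a.png

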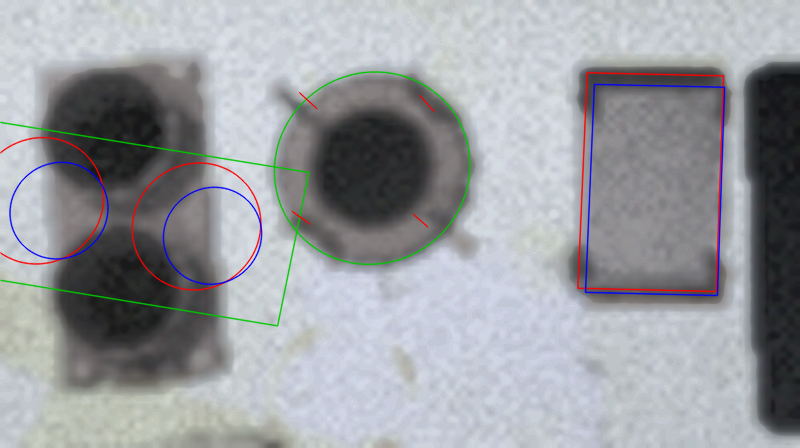

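View pics/o3a.png

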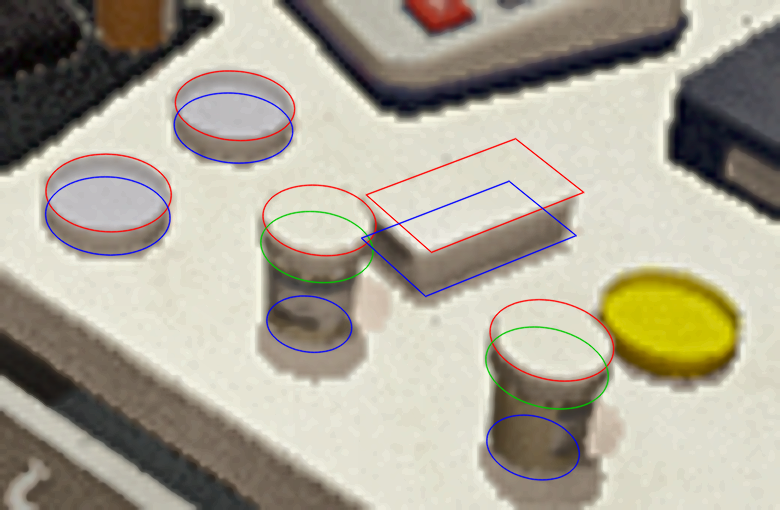

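View pics/o4a.png

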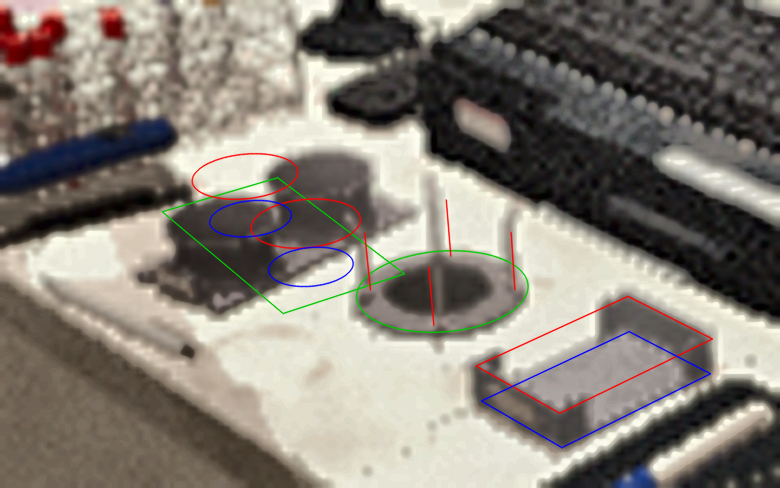

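```bash
python3 - <<'E'
from h import *
from scipy.optimize import least_squares
T=lambda c:crop(c,6.5,(295,155)); S=lambda c:crop(c,6,(260,205))
# corner signs (x,y), z
obs=[("top",(-1,1,0),T((337,229))),("top",(-1,-1,0),T((434,259))),("top",(1,1,0),T((384,52))),
("scene",(-1,-1,0),S((425,299))),("scene",(1,-1,0),S((567,248))),("scene",(-1,-1,.026),S((421,252))),("scene",(1,-1,.026),S((574,201))),("scene",(-1,1,.026),S((365,198)))]
def res(p):
    r=[]
    a=np.radians(p[2])
    for n,(sx,sy,z),m in obs:
        dx,dy=sx*.045,sy*.024
        r+=list(proj(n,[p[0]+dx*np.cos(a)-dy*np.sin(a),p[1]+dx*np.sin(a)+dy*np.cos(a),z])[0]-m)
    return r
s=least_squares(res,[.531,-.296,-15.7]); print(s.x); print(np.array(s.fun).reshape(-1,2))
E
sed -i 's/(.531,-.296,-15.7)/(.5265,-.2965,-17)/; s/(.491,.408,82)/(.493,.407,7)/; s/(.5225,.289,0)/(.5225,.289,8)/; s/(.515,.144,0)/(.514,.145,1.7)/; s/(.4285,-.281)/(.4275,-.28)/' p0.py; python3 p0.py b
```

```text
[  0.5264  -0.2973 -16.498 ]
[[-0.3857 -0.1374]
 [-1.0891 -0.2848]
 [-0.0944  1.3675]
 [-0.8405  0.397 ]
 [ 0.9871 -1.0448]
 [ 0.791   0.8883]
 [ 1.0902 -0.4388]
 [-0.5535  0.1595]]
```

View pics/o1b.png

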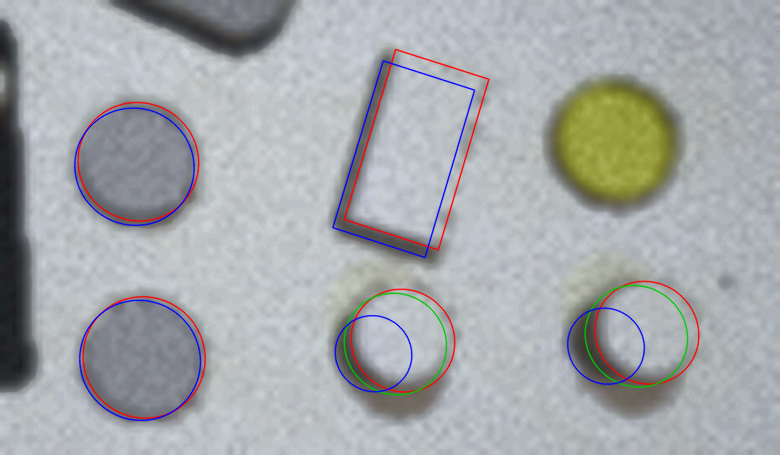

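View pics/o2b.png

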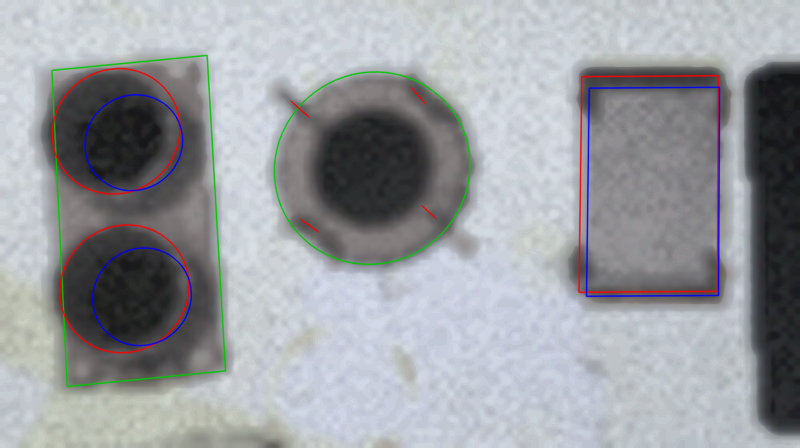

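View pics/o3b.png

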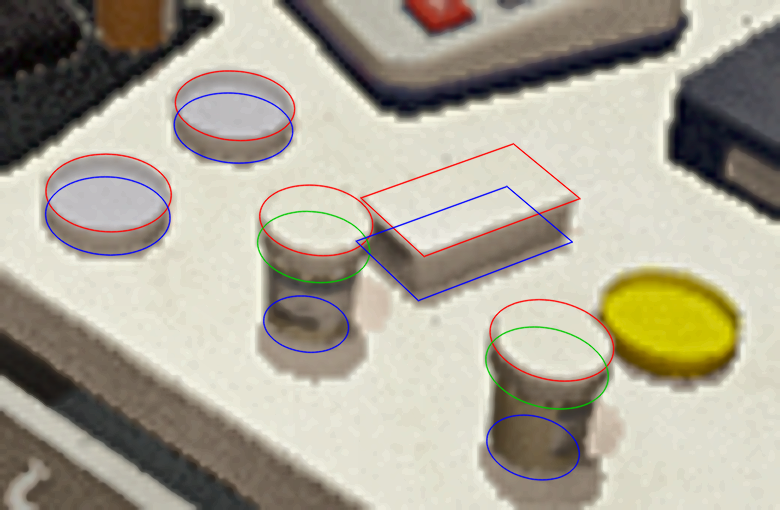

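View pics/o4b.png

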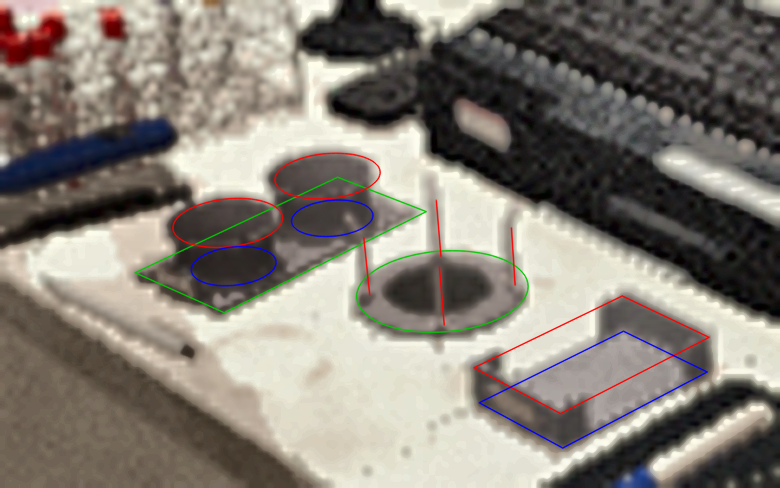

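```bash
cat > m.py <<'E'
from h import *
from scipy.spatial.transform import Rotation as Ro
def tool():
    s=monitor.read_state(); return s, Ro.from_euler('xyz',s["tool_rot"],degrees=True).as_matrix()
def plan(x,y,z,jaw):
    """row to reach world TCP x,y,z with tool y axis heading jaw deg (mod 180)"""
    s,R=tool(); d=R.T@(np.array([x,y,z])-s["tcp_pos"])*100
    h=np.degrees(np.arctan2(R[1,1],R[0,1])); t=((jaw-h+90)%180)-90
    # turning about tool x (down) by +a changes heading by -a
    print("t",round(float(s["time"]),2),"tcp",s["tcp_pos"],"F",s["contact_force"],"gap",round(float(s["finger_gap"]),4),"head",round(h,1),"q6",round(float(s["q"][5]),1))
    print("row cm:",np.round(d,2),"turn rad",round(float(np.radians(t)*np.sign(R[2,0])),3),"alt",round(float(np.radians(t-np.sign(t)*180)*np.sign(R[2,0])),3), "rows lin",round(np.linalg.norm(d)/4.17,1),"rot",round(abs(t)/7.16,1))
E
python3 - <<'E'
from m import *
import cv2
s,R=tool(); print(R)
plan(.4285,-.281,.15,90)
t=cv2.imread("pics/top0.png"); sc=cv2.imread("pics/scene0.png")
cv2.imwrite("pics/p1.png",cv2.resize(t[150:220,235:325],None,fx=8,fy=8,interpolation=cv2.INTER_CUBIC))
cv2.imwrite("pics/p2.png",cv2.resize(sc[170:240,220:320],None,fx=7.5,fy=7.5,interpolation=cv2.INTER_CUBIC))
E
```

```text
[[-0.0011  0.3791  0.9254]
 [-0.0019  0.9254 -0.3791]
 [-1.     -0.0021 -0.0003]]
t 0.1 tcp [0.2365 0.5777 0.2301] F [-0.5103 -0.0973 -0.1184] gap 0.0853 head 67.7 q6 -6.4
row cm: [  8.15 -72.17  50.32] turn rad -0.389 alt 2.753 rows lin 21.2 rot 3.1
```

View pics/p1.png

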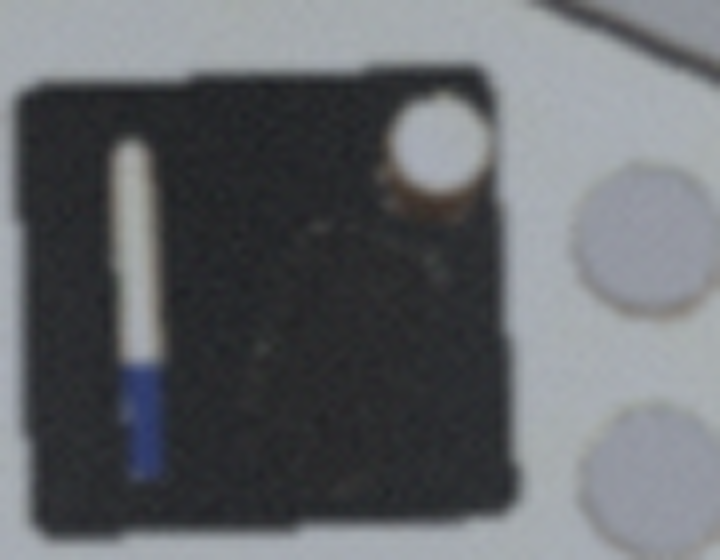

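View pics/p2.png

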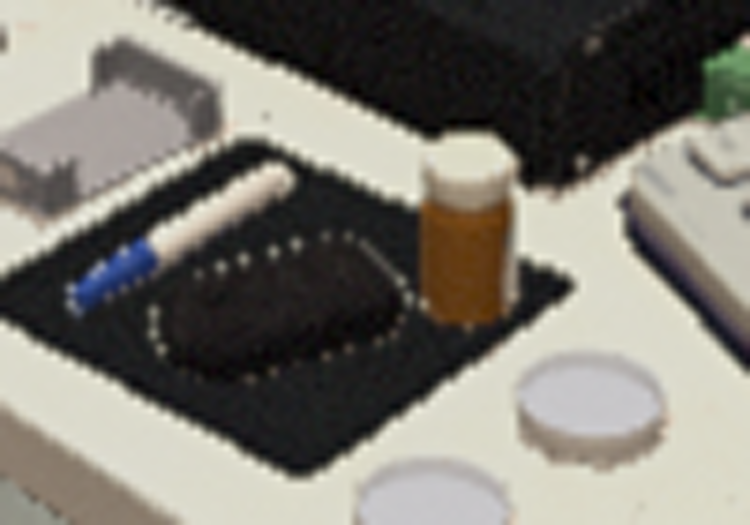

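Run:
```python
from m import *
print("pot",back("top",(289.6,167.3),.078), back("scene",crop((471,155),7.5,(220,170)),.078))
plan(.42,.29,.20,90)
```

```text
pot [ 0.5434 -0.0712  0.078 ] [ 0.5433 -0.0704  0.078 ]
t 0.1 tcp [0.2365 0.5777 0.2301] F [-0.5103 -0.0973 -0.1184] gap 0.0853 head 67.7 q6 -6.4
row cm: [  3.05 -19.66  27.89] turn rad -0.389 alt 2.753 rows lin 8.2 rot 3.1
```

```bash
python3 -m creep '[[0.4,-2.4,3.5,-0.05,1],[0.8,-4.9,7,-0.1,1],[1.2,-7.4,10.5,-0.15,1],[1.6,-9.8,14,-0.2,1],[2,-12.3,17.5,-0.25,1],[2.4,-14.7,21,-0.3,1],[2.8,-17.2,24.5,-0.35,1],[3,-19.7,27.9,-0.389,1]]' 30
python3 - <<'E'
from m import *
plan(.4,-.03,.16,90)
E
```

```text
time: 0.77
tcp_pos: [0.4155, 0.2964, 0.201]
tool_rot: [-150.9, 89.9, -150.7]
contact_force: [0.4, -0.5, 0.1]
finger_gap: 0.0855
t 0.77 tcp [0.4155 0.2964 0.201 ] F [ 0.4471 -0.4957  0.0664] gap 0.0855 head 90.2 q6 -62.5
row cm: [  4.12 -32.63  -1.64] turn rad 0.003 alt -3.139 rows lin 7.9 rot 0.0
```

```bash
python3 -m creep '[[0.5,-4,0,0,1],[1,-8,0,0,1],[1.5,-12,0,0,1],[2,-16,0,0,1],[2.5,-20,0,0,1],[3,-24,0,0,1],[3.5,-28,0,0,1],[4,-32,0,0,1]]'
python3 - <<'E'
from m import *
plan(.4285,-.281,.10,90)
E
```

```text
time: 1.43
tcp_pos: [0.4147, -0.0233, 0.1614]
tool_rot: [5.3, 90.0, 5.3]
contact_force: [-0.0, 0.2, 0.1]
finger_gap: 0.0852
t 1.43 tcp [ 0.4147 -0.0233  0.1614] F [-0.0041  0.2098  0.1144] gap 0.0852 head 90.0 q6 -102.9
row cm: [  6.14 -25.78   1.37] turn rad 0.0 alt -3.141 rows lin 6.4 rot 0.0
```

```bash
python3 -m creep '[[0,-4,0.2,0,1],[0,-8,0.4,0,1],[0,-12,0.6,0,1],[0,-16,0.8,0,1],[1,-20,1,0,1],[3,-23.5,1.1,0,1],[5.8,-25.1,1.1,0,1],[5.8,-25.1,1.1,0,1]]'; python3 -m creep '[[0,0,0,0,1]]'
python3 - <<'E'
from m import *
plan(.4285,-.281,.032,90)
t=cams.read_camera("top"); s=cams.read_camera("scene")
cv2.imwrite("pics/a1.png",cv2.resize(t[155:225,310:410],None,fx=7.5,fy=7.5,interpolation=cv2.INTER_CUBIC))
cv2.imwrite("pics/a2.png",cv2.resize(s[180:290,260:390],None,fx=6,fy=6,interpolation=cv2.INTER_CUBIC)[:600])
E
```

```text
time: 2.1
tcp_pos: [0.4231, -0.2737, 0.0987]
tool_rot: [146.1, 89.5, 145.8]
contact_force: [-0.6, 0.4, -0.7]
finger_gap: 0.0855
time: 2.18
tcp_pos: [0.4245, -0.2718, 0.1014]
tool_rot: [136.6, 89.6, 136.4]
contact_force: [0.3, -0.1, -0.8]
finger_gap: 0.0855
t 2.18 tcp [ 0.4245 -0.2718  0.1014] F [ 0.296  -0.067  -0.7739] gap 0.0855 head 89.9 q6 -130.5
row cm: [ 6.94 -0.94  0.43] turn rad -0.002 alt 3.139 rows lin 1.7 rot 0.0
```

View pics/a1.png

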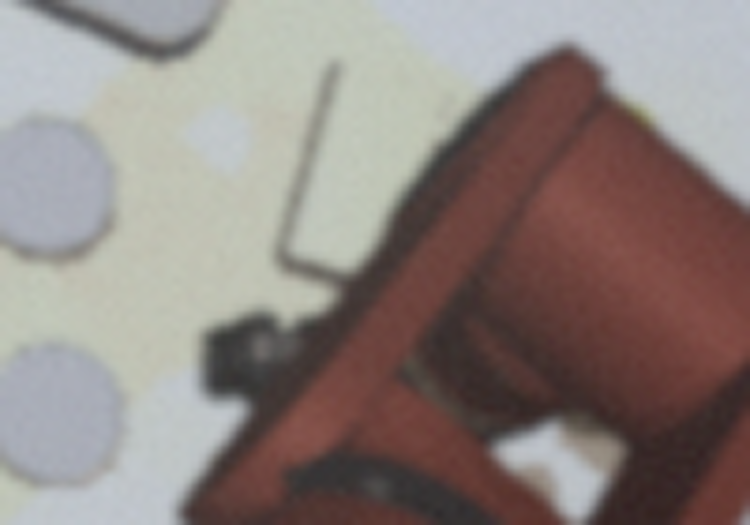

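View pics/a2.png

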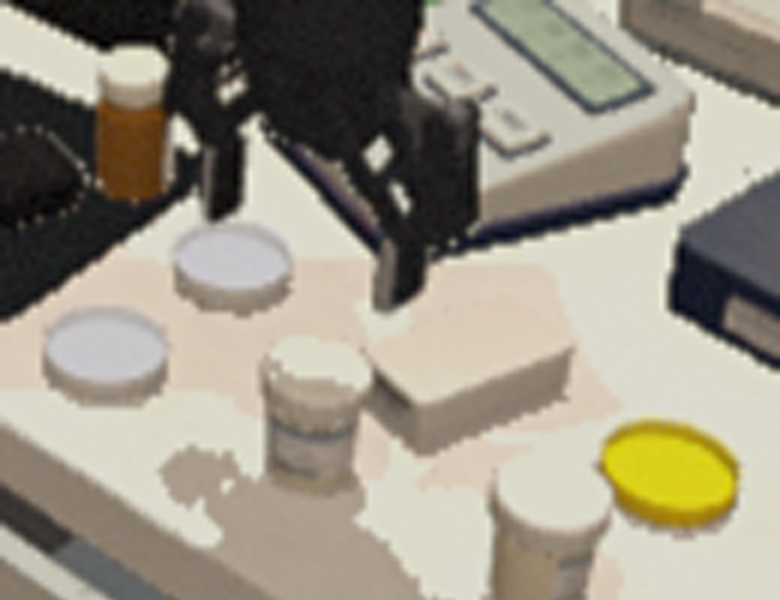

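```bash
python3 -m creep '[[0,0,0,0,1],[0,0,0,0,1]]'
python3 - <<'E'
from m import *
plan(.4285,-.281,.032,90)
for dz in(0,.008,.013): print(dz,(proj("scene",[.4245,-.2718,.1014+dz])[0]-[260,180]+.5)*6-.5)
E
```

```text
time: 2.45
tcp_pos: [0.4275, -0.2721, 0.1054]
tool_rot: [-38.0, 89.8, -37.9]
contact_force: [-0.2, 0.3, -0.8]
finger_gap: 0.0853
t 2.45 tcp [ 0.4275 -0.2721  0.1054] F [-0.2008  0.3078 -0.7501] gap 0.0853 head 90.1 q6 -130.5
row cm: [ 7.34 -0.87  0.08] turn rad 0.002 alt -3.14 rows lin 1.8 rot 0.0
0 [303.3322 288.1339]
0.008 [304.6931 273.1063]
0.013 [305.5498 263.646 ]
```

```bash
python3 -m creep '[[0,-0.9,0.1,0,1],[1.5,-0.9,0.1,0,1],[3,-0.9,0.1,0,1],[4.5,-0.9,0.1,0,1],[6,-0.9,0.1,0,1],[7,-0.9,0.1,0,1],[7.5,-0.9,0.1,0,1],[7.5,-0.9,0.1,0,1]]'; python3 -m creep '[[0,0,0,0,1]]'
```

```text
time: 3.12
tcp_pos: [0.427, -0.2811, 0.028]
tool_rot: [141.1, 89.9, 141.1]
contact_force: [-0.1, 0.6, 0.9]
finger_gap: 0.0853
time: 3.2
tcp_pos: [0.4279, -0.2818, 0.0292]
tool_rot: [-47.2, 90.0, -47.2]
contact_force: [0.8, -0.9, -0.3]
finger_gap: 0.0856
```

Run:
```python
from m import *
plan(.4285,-.281,.030,90)
s=cams.read_camera("scene")
cv2.imwrite("pics/a3.png",cv2.resize(s[180:280,260:390],None,fx=6,fy=6,interpolation=cv2.INTER_CUBIC)[:600])
```

```text
t 3.2 tcp [ 0.4279 -0.2818  0.0292] F [ 0.8018 -0.9227 -0.2882] gap 0.0856 head 90.0 q6 -131.2
row cm: [-0.08  0.08  0.06] turn rad 0.0 alt -3.141 rows lin 0.0 rot 0.0
```

View pics/a3.png

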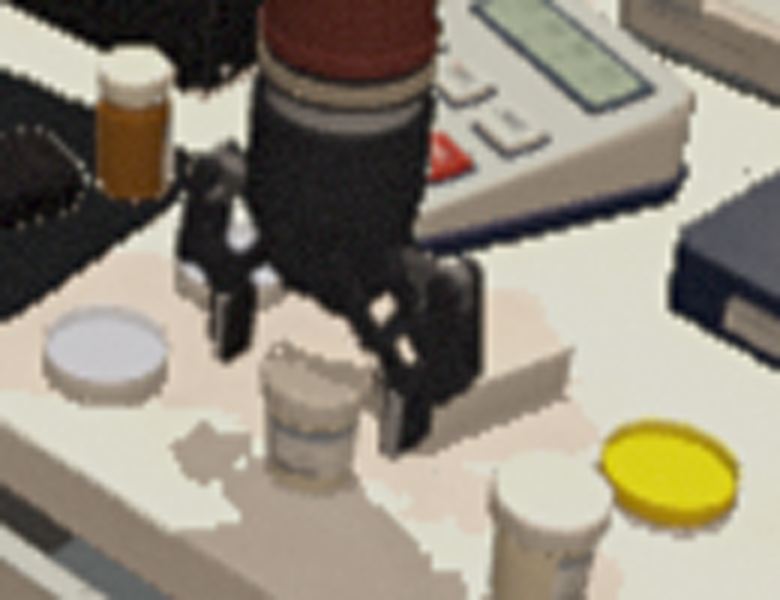

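The cup sits centred between the pads at lid height, at about (315,390) in the crop. Closing.

```bash
python3 -m creep '[[0,0,0,0,0.8],[0,0,0,0,0.6],[0,0,0,0,0.5],[0,0,0,0,0.45],[0,0,0,0,0.4],[0,0,0,0,0.4],[0,0,0,0,0.4],[0,0,0,0,0.4]]' 30;  python3 -m creep '[[-0.3,0,0,0,0.4],[-0.8,0,0,0,0.4],[-1.5,0,0,0,0.4],[-2.5,0,0,0,0.4],[-4,0,0,0,0.4],[-4,0,0,0,0.4]]'
python3 - <<'E'
from m import *
plan(.4285,-.281,.030,90)
s=cams.read_camera("scene")
cv2.imwrite("pics/a4.png",cv2.resize(s[180:280,260:390],None,fx=6,fy=6,interpolation=cv2.INTER_CUBIC)[:600])
E
```

```text
time: 3.92
tcp_pos: [0.4281, -0.2819, 0.0297]
tool_rot: [-33.3, 89.9, -33.3]
contact_force: [-0.1, 1.3, 5.3]
finger_gap: 0.0461
time: 4.42
tcp_pos: [0.4296, -0.2833, 0.0722]
tool_rot: [-41.6, 89.6, -41.6]
contact_force: [1.2, -1.0, 1.5]
finger_gap: 0.0459
t 4.42 tcp [ 0.4296 -0.2833  0.0722] F [ 1.1789 -1.0491  1.5185] gap 0.0459 head 90.0 q6 -131.2
row cm: [ 4.22  0.25 -0.13] turn rad 0.0 alt -3.141 rows lin 1.0 rot 0.0
```

View pics/a4.png

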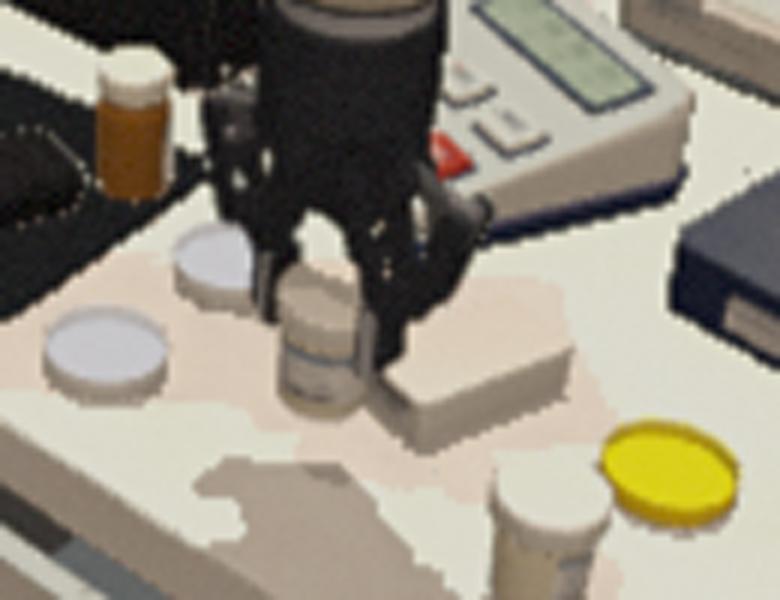

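```bash
python3 -m creep '[[-1.5,0,0,0,0.4],[-3.5,0.5,0,0,0.4],[-5.5,1.5,0,0,0.4],[-7.5,3.5,0,0,0.4],[-9,6,0,0,0.4],[-10,9,0,0,0.4],[-10,12,0.5,0,0.4],[-10,15,1,0,0.4]]'; python3 -m creep '[[0,3,0.5,0,0.4],[0,6,1,0,0.4],[0,9,1.5,0,0.4],[0,12,2,0,0.4],[0,15,2.5,0,0.4],[0,18,3,0,0.4],[0,21,3.5,0,0.4],[0,24,4,0,0.4]]'; python3 -m creep '[[0,3,0.5,0,0.4],[0,6,1,0,0.4],[0,9,1.5,0,0.4],[0,12,2,-0.02,0.4],[0,15,2.5,-0.05,0.4],[0,18,3,-0.08,0.4],[0,20,3.3,-0.1,0.4],[0,21,3.5,-0.12,0.4]]';  python3 - <<'E'
from m import *
plan(.5302,.4134,.12,97)
E
```

```text
time: 5.13
tcp_pos: [0.4377, -0.1306, 0.1696]
tool_rot: [-23.7, 89.9, -23.7]
contact_force: [0.5, -0.6, -0.2]
finger_gap: 0.0462
time: 5.8
tcp_pos: [0.477, 0.11, 0.1683]
tool_rot: [-166.5, 90.0, -166.4]
contact_force: [0.0, -0.1, -0.2]
finger_gap: 0.046
time: 6.47
tcp_pos: [0.5121, 0.3209, 0.1681]
tool_rot: [134.3, 90.0, 141.3]
contact_force: [0.7, -0.8, -1.1]
finger_gap: 0.0459
t 6.47 tcp [0.5121 0.3209 0.1681] F [ 0.6599 -0.7935 -1.0859] gap 0.0459 head 97.1 q6 -71.7
row cm: [4.81 8.95 2.94] turn rad 0.001 alt -3.14 rows lin 2.5 rot 0.0
```

```bash
python3 -m creep '[[0,2,0.7,0,0.4],[0,4,1.3,0,0.4],[0.5,6,2,0,0.4],[1.5,8,2.6,0,0.4],[3,8.9,2.9,0,0.4],[5,8.9,2.9,0,0.4],[7,8.9,2.9,0,0.4],[7,8.9,2.9,0,0.4]]';python3 -m creep '[[0,0,0,0,0.4],[0,0,0,0,0.4]]';  python3 - <<'E'
from m import *
plan(.5302,.4134,.036,97)
s=cams.read_camera("scene");t=cams.read_camera("top")
cv2.imwrite("pics/b1.png",cv2.resize(s[90:190,120:250],None,fx=6,fy=6,interpolation=cv2.INTER_CUBIC)[:600])
cv2.imwrite("pics/b2.png",cv2.resize(t[140:220,90:215],None,fx=6,fy=6,interpolation=cv2.INTER_CUBIC)[:600])
E
```

```text
time: 7.13
tcp_pos: [0.5269, 0.4075, 0.0928]
tool_rot: [-152.7, 89.4, -145.8]
contact_force: [-1.4, -0.8, -2.0]
finger_gap: 0.046
time: 7.3
tcp_pos: [0.531, 0.41, 0.0995]
tool_rot: [5.4, 90.0, 12.3]
contact_force: [0.6, 0.2, 0.0]
finger_gap: 0.0461
t 7.3 tcp [0.531  0.41   0.0995] F [0.6433 0.2236 0.0338] gap 0.0461 head 96.9 q6 -65.2
row cm: [ 6.35  0.35 -0.04] turn rad -0.002 alt 3.139 rows lin 1.5 rot 0.0
```

View pics/b1.png

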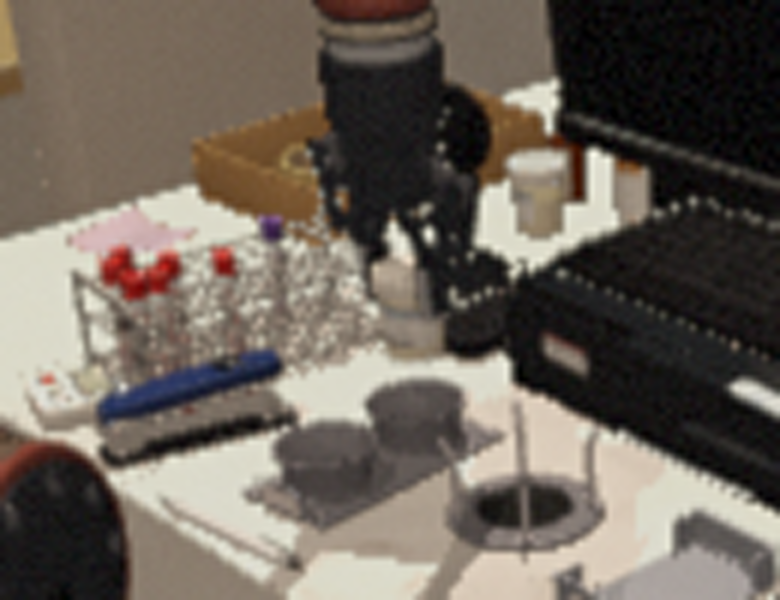

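View pics/b2.png

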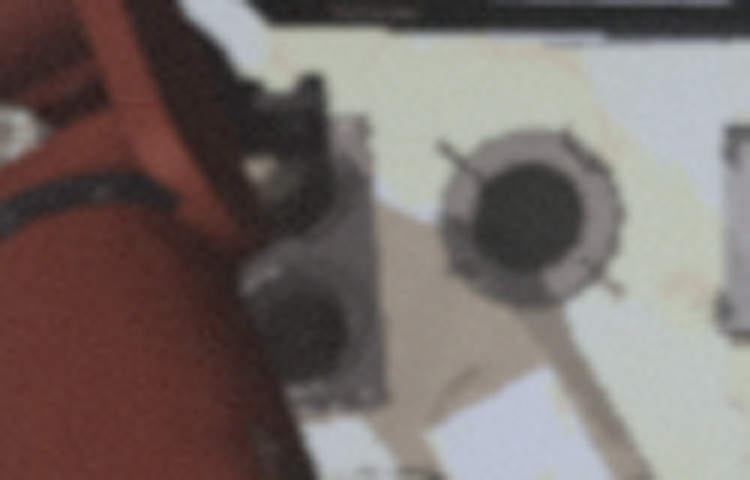

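```bash
python3 -m creep '[[0,0.3,0,0,0.4],[1,0.3,0,0,0.4],[2,0.3,0,0,0.4],[3,0.3,0,0,0.4],[4,0.3,0,0,0.4],[4.5,0.3,0,0,0.4],[5,0.3,0,0,0.4],[5,0.3,0,0,0.4]]'
python3 - <<'E'
from m import *
plan(.5302,.4134,.036,97)
s=cams.read_camera("scene")
for z in (.06-.036+.0,): print((proj("scene",[.5302,.4134,.035])[0]-[120,90]+.5)*6-.5)
cv2.imwrite("pics/b3.png",cv2.resize(s[90:190,120:250],None,fx=6,fy=6,interpolation=cv2.INTER_CUBIC)[:600])
E
```

```text
time: 8.07
tcp_pos: [0.529, 0.4125, 0.0467]
tool_rot: [-154.2, 89.8, -147.3]
contact_force: [-0.3, 0.3, -1.4]
finger_gap: 0.0457
t 8.07 tcp [0.529  0.4125 0.0467] F [-0.3131  0.2784 -1.3726] gap 0.0457 head 96.9 q6 -64.9
row cm: [1.07 0.07 0.13] turn rad -0.002 alt 3.14 rows lin 0.3 rot 0.0
[417.541  402.0946]
```

View pics/b3.png

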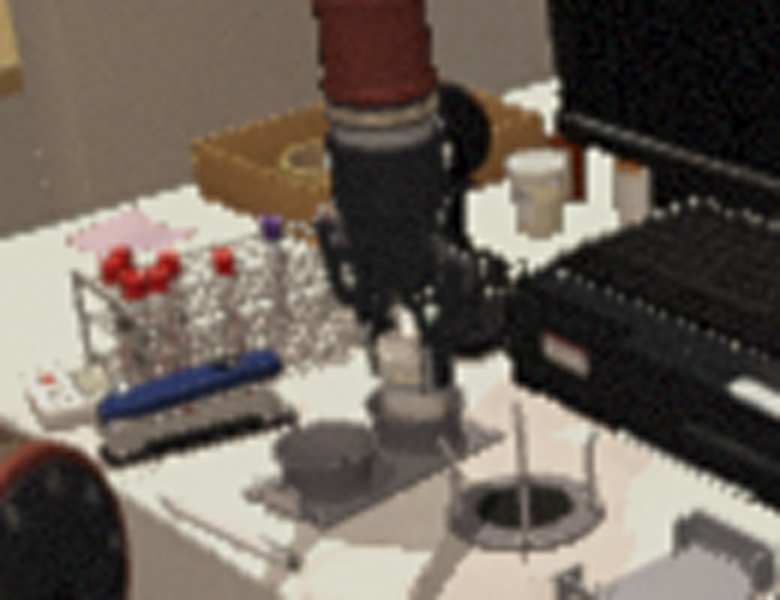

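Cup A is inside the far well, at about (415,400) in the crop, with no contact yet. Lowering gently.

```bash
python3 -m creep '[[0.2,0,0,0,0.4],[0.4,0,0,0,0.4],[0.6,0,0,0,0.4],[0.8,0,0,0,0.4],[0.9,0,0,0,0.4],[1.0,0,0,0,0.4],[1.05,0,0,0,0.4],[1.05,0,0,0,0.4]]'; python3 -m creep '[[0,0,0,0,0.4]]'
```

```text
time: 8.78
tcp_pos: [0.5301, 0.4132, 0.0382]
tool_rot: [-154.2, 90.0, -147.3]
contact_force: [0.2, 0.5, -0.9]
finger_gap: 0.0461
time: 8.87
tcp_pos: [0.5302, 0.4133, 0.0384]
tool_rot: [34.5, 90.0, 41.4]
contact_force: [0.2, 0.2, -1.1]
finger_gap: 0.0461
```

```bash
python3 -m creep '[[0.1,0,0,0,0.4],[0.15,0,0,0,0.4],[0.2,0,0,0,0.4],[0.2,0,0,0,0.4]]'; python3 -m creep '[[0.05,0,0,0,0.4],[0.1,0,0,0,0.4],[0.1,0,0,0,0.4]]'
```

```text
time: 9.2
tcp_pos: [0.5301, 0.4132, 0.0362]
tool_rot: [-155.8, 90.0, -148.9]
contact_force: [0.1, -0.4, 0.0]
finger_gap: 0.0458
time: 9.45
tcp_pos: [0.5304, 0.4134, 0.0359]
tool_rot: [6.1, 90.0, 13.0]
contact_force: [-0.1, -0.3, 0.8]
finger_gap: 0.0461
```

```bash
python3 -m creep '[[0.05,0,0,0,0.45],[0.05,0,0,0,0.55],[0.05,0,0,0,0.65],[0.05,0,0,0,0.75],[0.05,0,0,0,0.85],[0,0,0,0,0.9],[-0.5,0,0,0,0.9],[-1.5,0,0,0,0.9]]'; python3 -m creep '[[-3,0,0,0,1],[-6,0,0,0,1],[-9,0,0,0,1],[-12,-1,0,0,1],[-12,-4,0,0,1],[-12,-7,0,0,1],[-12,-10,0,0,1],[-12,-14,0,0,1]]'
python3 - <<'E'
from m import *
plan(.44,-.06,.17,90)
s=cams.read_camera("scene")
cv2.imwrite("pics/b4.png",cv2.resize(s[90:190,120:250],None,fx=6,fy=6,interpolation=cv2.INTER_CUBIC)[:600])
E
```

```text
time: 10.12
tcp_pos: [0.5288, 0.4124, 0.0489]
tool_rot: [-155.1, 89.8, -148.2]
contact_force: [-0.4, 0.3, -1.5]
finger_gap: 0.0766
time: 10.78
tcp_pos: [0.5472, 0.2746, 0.1722]
tool_rot: [28.3, 89.8, 35.3]
contact_force: [0.3, -0.4, 0.8]
finger_gap: 0.0854
t 10.78 tcp [0.5472 0.2746 0.1722] F [ 0.3127 -0.3522  0.7862] gap 0.0854 head 97.0 q6 -77.0
row cm: [  0.13 -31.9  -14.73] turn rad 0.122 alt -3.019 rows lin 8.4 rot 1.0
```

View pics/b4.png

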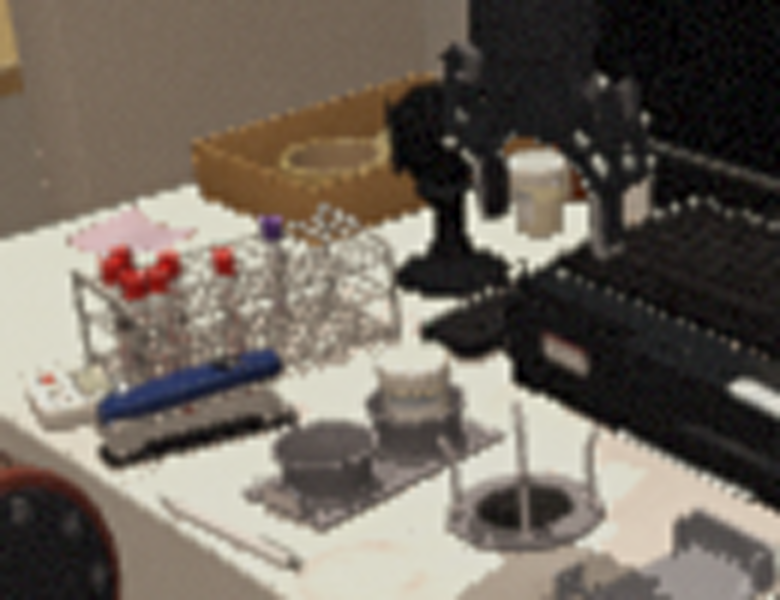

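Cup A is seated upright at (412,385) in the crop. On to cup B.

```bash
python3 -m creep '[[0,-3.7,-1.7,0.03,1],[0,-7.4,-3.4,0.06,1],[0,-11,-5.1,0.09,1],[0,-15,-6.9,0.12,1],[0,-18.7,-8.6,0.12,1],[0,-22.4,-10.3,0.12,1],[0,-26,-12,0.12,1],[0,-29.8,-13.7,0.12,1]]'; python3 -m creep '[[0,-4,0,0,1],[0,-8,0,0,1],[0,-12,0,0,1],[0,-16,0,0,1],[0,-20,0,0,1],[0,-24,0,0,1],[0,-28,0,0,1],[0,-31,0,0,1]]'; python3 -m creep '[[0,0,0,0,1],[0,0,0,0,1]]'
python3 - <<'E'
from m import *
plan(.434,-.3955,.1,90)
E
```

```text
time: 11.5
tcp_pos: [0.4462, -0.0394, 0.1716]
tool_rot: [-12.0, 89.9, -12.0]
contact_force: [-0.2, -0.3, 0.7]
finger_gap: 0.0852
time: 12.17
tcp_pos: [0.4468, -0.3516, 0.1718]
tool_rot: [-56.4, 89.8, -56.4]
contact_force: [0.3, 0.8, 0.4]
finger_gap: 0.0855
time: 12.33
tcp_pos: [0.4468, -0.3497, 0.1713]
tool_rot: [-31.2, 89.9, -31.4]
contact_force: [-0.5, 0.7, -0.4]
finger_gap: 0.0855
t 12.33 tcp [ 0.4468 -0.3497  0.1713] F [-0.5282  0.6538 -0.4221] gap 0.0855 head 89.8 q6 -135.0
row cm: [ 7.13 -4.58 -1.27] turn rad -0.003 alt 3.139 rows lin 2.1 rot 0.0
```

```bash
python3 -m creep '[[0,-2.5,-0.7,0.05,1],[2,-4.6,-1.3,0.1,1],[5,-4.6,-1.3,0.1,1],[7,-4.6,-1.3,0.1,1],[7,-4.6,-1.3,0.1,1],[7,-4.6,-1.3,0.1,1]]'
python3 - <<'E'
from m import *
plan(.434,-.3955,.03,84)
s=cams.read_camera("scene")
cv2.imwrite("pics/d1.png",cv2.resize(s[190:290,280:410],None,fx=6,fy=6,interpolation=cv2.INTER_CUBIC)[:600])
E
```

```text
time: 12.83
tcp_pos: [0.4332, -0.3916, 0.0993]
tool_rot: [132.2, 89.8, 126.5]
contact_force: [-0.1, 0.1, 0.6]
finger_gap: 0.0854
t 12.83 tcp [ 0.4332 -0.3916  0.0993] F [-0.1232  0.1223  0.6392] gap 0.0854 head 84.4 q6 -133.4
row cm: [ 6.93 -0.4   0.14] turn rad 0.006 alt -3.135 rows lin 1.7 rot 0.0
```

View pics/d1.png

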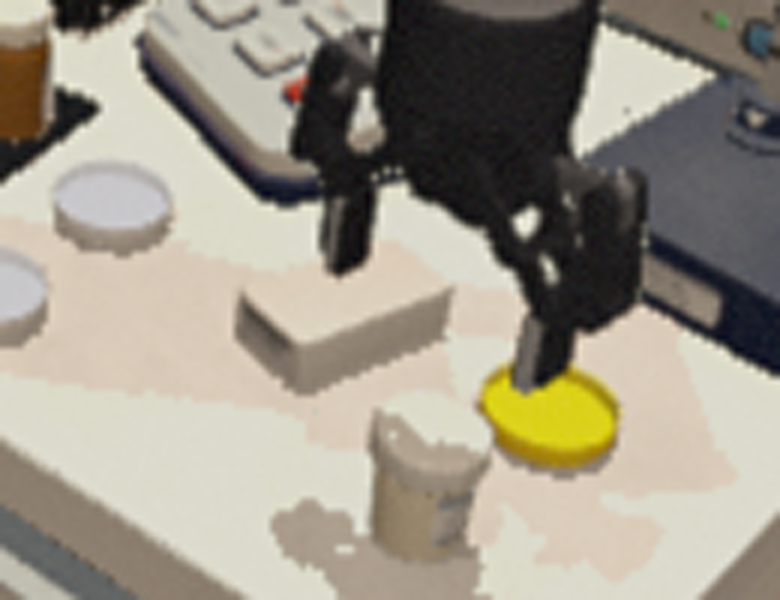

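```bash
python3 -m creep '[[1.5,-0.3,0.1,0,1],[3,-0.3,0.1,0,1],[4.5,-0.3,0.1,0,1],[6,-0.3,0.1,0,1],[6.9,-0.3,0.1,0,1],[6.9,-0.3,0.1,0,1],[6.9,-0.3,0.1,0,1]]'; python3 -m creep '[[0,0,0,0,0.8],[0,0,0,0,0.6],[0,0,0,0,0.5],[0,0,0,0,0.45],[0,0,0,0,0.4],[0,0,0,0,0.4],[0,0,0,0,0.4],[0,0,0,0,0.4]]' 30;  python3 -m creep '[[-0.3,0,0,0,0.4],[-0.8,0,0,0,0.4],[-1.5,0,0,0,0.4],[-2.5,0,0,0,0.4],[-4,0,0,0,0.4],[-5.5,0,0,0,0.4]]'
python3 - <<'E'
from m import *
plan(.434,-.15,.17,90)
s=cams.read_camera("scene")
cv2.imwrite("pics/d2.png",cv2.resize(s[190:290,280:410],None,fx=6,fy=6,interpolation=cv2.INTER_CUBIC)[:600])
E
```

```text
time: 13.47
tcp_pos: [0.4352, -0.3972, 0.0325]
tool_rot: [-41.3, 89.9, -47.0]
contact_force: [0.1, 0.0, 1.2]
finger_gap: 0.0855
time: 14.13
tcp_pos: [0.4353, -0.398, 0.0328]
tool_rot: [-39.9, 89.9, -45.6]
contact_force: [0.2, 1.7, 6.4]
finger_gap: 0.0466
time: 14.63
tcp_pos: [0.4341, -0.3967, 0.087]
tool_rot: [138.3, 89.9, 132.6]
contact_force: [0.7, 0.5, -0.2]
finger_gap: 0.0461
t 14.63 tcp [ 0.4341 -0.3967  0.087 ] F [ 0.6801  0.4661 -0.2016] gap 0.0461 head 84.3 q6 -133.5
row cm: [-8.28 24.55 -2.48] turn rad -0.1 alt 3.042 rows lin 6.2 rot 0.8
```

View pics/d2.png

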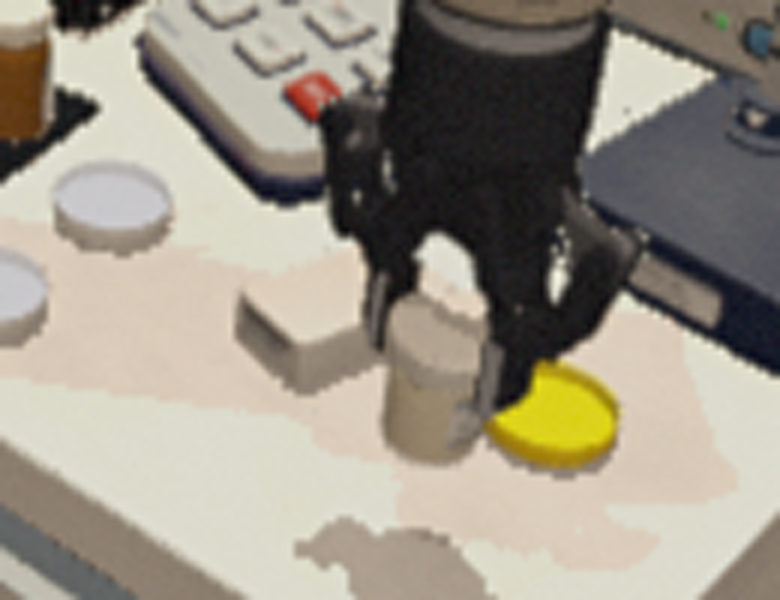

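```bash
python3 -m creep '[[-2,0.5,0,0,0.4],[-4.5,2,-0.2,0,0.4],[-7,4.5,-0.4,0,0.4],[-8.3,7.5,-0.7,0,0.4],[-8.3,10.5,-1,-0.03,0.4],[-8.3,13.5,-1.3,-0.06,0.4],[-8.3,16.5,-1.6,-0.1,0.4],[-8.3,19.5,-1.9,-0.1,0.4]]'; python3 -m creep '[[0,3,0,0,0.4],[0,6,0,0,0.4],[0,9,0,0,0.4],[0,12,0,0,0.4],[0,15,0,0,0.4],[0,18,0,0,0.4],[0,21,0,0,0.4],[0,24,0,0,0.4]]'; python3 -m creep '[[0,3,0,0,0.4],[0,6,0,0,0.4],[0,9,0,-0.02,0.4],[0,12,0,-0.04,0.4],[0,15,0,-0.06,0.4],[0,18,0,-0.08,0.4],[0,21,0,-0.1,0.4],[0,24,0,-0.12,0.4]]';  python3 - <<'E'
from m import *
plan(.4508,.4036,.1,97)
E
```

```text
time: 15.35
tcp_pos: [0.4348, -0.1999, 0.1698]
tool_rot: [-26.9, 89.9, -26.9]
contact_force: [0.6, 0.8, -0.7]
finger_gap: 0.0459
time: 16.02
tcp_pos: [0.4347, 0.0403, 0.1697]
tool_rot: [-5.8, 89.9, -5.8]
contact_force: [0.6, 0.7, -1.1]
finger_gap: 0.046
time: 16.68
tcp_pos: [0.4346, 0.2804, 0.1696]
tool_rot: [10.7, 90.0, 17.7]
contact_force: [0.9, 0.4, -0.3]
finger_gap: 0.046
t 16.68 tcp [0.4346 0.2804 0.1696] F [ 0.9218  0.3731 -0.3318] gap 0.046 head 97.0 q6 -71.9
row cm: [ 6.97 12.03  3.09] turn rad -0.001 alt 3.141 rows lin 3.4 rot 0.0
```

```bash
python3 -m creep '[[0,2.5,0.7,0,0.4],[0,5,1.4,0,0.4],[0,7.5,2.1,0,0.4],[0,10,2.7,0,0.4],[1,11.7,3.1,0,0.4],[3,11.7,3.1,0,0.4],[5,11.7,3.1,0,0.4],[6,11.7,3.1,0,0.4]]';python3 -m creep '[[0,0,0,0,0.4],[0,0,0,0,0.4],[0,0,0,0,0.4]]';  python3 - <<'E'
from m import *
plan(.4508,.4036,.039,97)
s=cams.read_camera("scene")
cv2.imwrite("pics/e1.png",cv2.resize(s[90:190,120:250],None,fx=6,fy=6,interpolation=cv2.INTER_CUBIC)[:600])
E
```

```text
time: 17.35
tcp_pos: [0.4501, 0.3982, 0.1068]
tool_rot: [-150.9, 89.8, -144.0]
contact_force: [-1.3, -1.0, -0.8]
finger_gap: 0.046
time: 17.6
tcp_pos: [0.4524, 0.399, 0.1106]
tool_rot: [27.0, 89.9, 33.8]
contact_force: [-0.1, -0.8, -0.5]
finger_gap: 0.0459
t 17.6 tcp [0.4524 0.399  0.1106] F [-0.1452 -0.8497 -0.4834] gap 0.0459 head 96.9 q6 -62.1
row cm: [ 7.16  0.47 -0.12] turn rad -0.002 alt 3.139 rows lin 1.7 rot 0.0
```

View pics/e1.png

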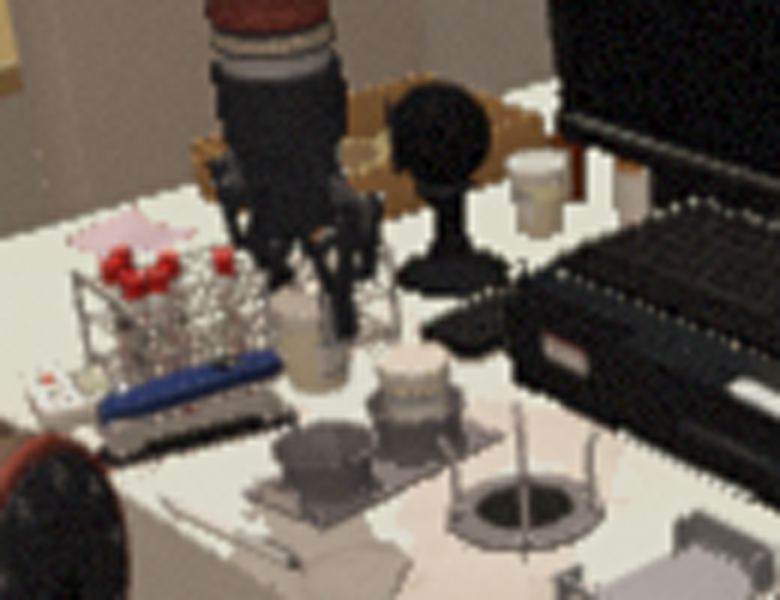

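```bash
python3 -m creep '[[0,0.4,-0.1,0,0.4],[1,0.4,-0.1,0,0.4],[2.2,0.4,-0.1,0,0.4],[3.4,0.4,-0.1,0,0.4],[4.5,0.4,-0.1,0,0.4],[5.5,0.4,-0.1,0,0.4],[6,0.4,-0.1,0,0.4],[6.3,0.4,-0.1,0,0.4]]';python3 -m creep '[[0.2,0,0,0,0.4],[0.4,0,0,0,0.4],[0.6,0,0,0,0.4],[0.6,0,0,0,0.4],[0.6,0,0,0,0.4]]';  python3 - <<'E'
from m import *
plan(.4508,.4036,.039,97)
E
```

```text
time: 18.32
tcp_pos: [0.4491, 0.4018, 0.0442]
tool_rot: [-151.6, 89.8, -144.7]
contact_force: [-0.2, -1.0, 0.6]
finger_gap: 0.046
time: 18.73
tcp_pos: [0.4504, 0.4028, 0.0407]
tool_rot: [27.1, 90.0, 34.0]
contact_force: [0.1, -0.1, -1.3]
finger_gap: 0.046
t 18.73 tcp [0.4504 0.4028 0.0407] F [ 0.0932 -0.1348 -1.3096] gap 0.046 head 96.9 q6 -61.7
row cm: [0.17 0.08 0.05] turn rad -0.002 alt 3.14 rows lin 0.0 rot 0.0
```

```bash
python3 -m creep '[[0.1,0,0,0,0.4],[0.15,0,0,0,0.4],[0.2,0,0,0,0.4],[0.2,0,0,0,0.4]]';python3 -m creep '[[0.05,0,0,0,0.4],[0.1,0,0,0,0.4],[0.1,0,0,0,0.4]]'
```

```text
time: 19.07
tcp_pos: [0.4505, 0.4028, 0.0389]
tool_rot: [18.1, 90.0, 25.0]
contact_force: [-0.4, -0.2, 1.5]
finger_gap: 0.0465
time: 19.32
tcp_pos: [0.451, 0.4029, 0.0387]
tool_rot: [9.4, 89.9, 16.3]
contact_force: [-1.4, -1.5, 6.2]
finger_gap: 0.0459
```

Contact at 6 N, so the cup is seated. Releasing.

```bash
python3 -m creep '[[0,0,0,0,0.45],[0,0,0,0,0.55],[0,0,0,0,0.65],[0,0,0,0,0.75],[0,0,0,0,0.85],[0,0,0,0,0.9],[-0.5,0,0,0,0.9],[-1.5,0,0,0,0.9]]'; python3 -m creep '[[-3,0,0,0,1],[-6,0,0,0,1],[-9,0,0,0,1],[-11,-2,0,0.02,1],[-11,-6,0,0.05,1],[-11,-10,0,0.08,1],[-11,-14,0,0.1,1],[-11,-18,0,0.12,1]]'
python3 - <<'E'
from m import *
plan(.5193,-.161,.17,90)
s=cams.read_camera("scene");t=cams.read_camera("top")
cv2.imwrite("pics/e2.png",cv2.resize(s[90:190,120:250],None,fx=6,fy=6,interpolation=cv2.INTER_CUBIC)[:600])
cv2.imwrite("pics/e3.png",cv2.resize(t[140:220,90:215],None,fx=6,fy=6,interpolation=cv2.INTER_CUBIC)[:600])
E
```

```text
time: 19.98
tcp_pos: [0.4487, 0.4016, 0.051]
tool_rot: [-152.2, 89.8, -145.3]
contact_force: [-0.1, 0.5, -0.7]
finger_gap: 0.0768
time: 20.65
tcp_pos: [0.472, 0.2226, 0.1638]
tool_rot: [14.3, 89.9, 14.3]
contact_force: [0.5, 0.5, -0.4]
finger_gap: 0.0854
t 20.65 tcp [0.472  0.2226 0.1638] F [ 0.4895  0.4654 -0.3834] gap 0.0854 head 90.0 q6 -72.5
row cm: [ -0.63 -38.36   4.72] turn rad 0.0 alt -3.141 rows lin 9.3 rot 0.0
```

View pics/e2.png

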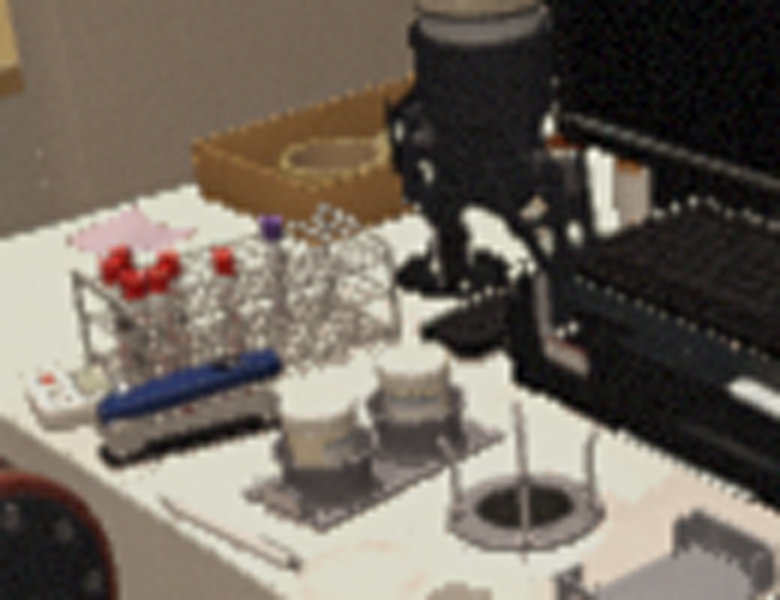

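View pics/e3.png

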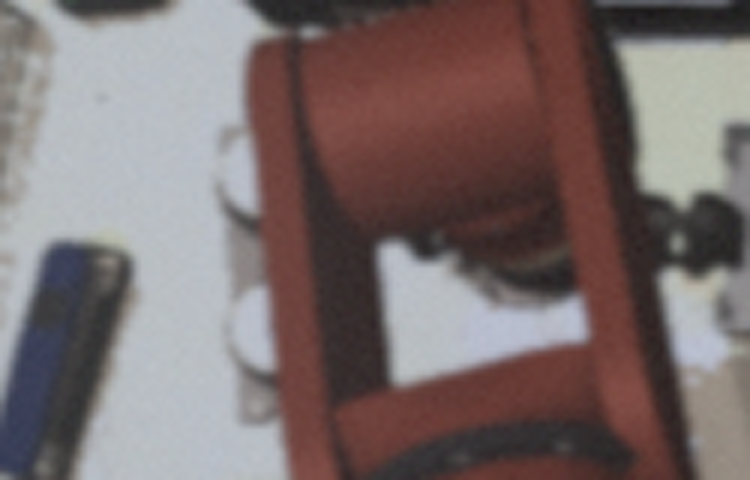

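Both cups are seated upright, at (320,410) and (412,380) in the crop. Now the near dish, at (.4215,-.164).

```bash
python3 -m creep '[[0,-4,-0.5,0,0.9],[0,-8,-1,0,0.9],[0,-12,-1.6,0,0.9],[0,-16,-2.2,0,0.9],[0,-20,-2.8,0,0.9],[0,-24,-3.4,0,0.9],[0,-28,-4,0,0.9],[0,-32,-4.6,0,0.9]]'; python3 -m creep '[[0,-3,-0.3,0,0.9],[0,-5,-0.5,0,0.9],[2,-5.9,-0.5,0,0.9],[5,-5.9,-0.5,0,0.9],[8,-5.9,-0.5,0,0.9],[10,-5.9,-0.5,0,0.9],[10,-5.9,-0.5,0,0.9],[10,-5.9,-0.5,0,0.9]]'; python3 -m creep '[[0,0,0,0,0.9],[0,0,0,0,0.9]]'
python3 - <<'E'
from m import *
plan(.4215,-.164,.0,90)
s=cams.read_camera("scene")
cv2.imwrite("pics/f1.png",cv2.resize(s[170:270,220:350],None,fx=6,fy=6,interpolation=cv2.INTER_CUBIC)[:600])
E
```

```text
time: 21.42
tcp_pos: [0.4259, -0.0974, 0.1635]
tool_rot: [-9.4, 89.9, -9.4]
contact_force: [1.4, -0.9, -0.5]
finger_gap: 0.0766
time: 22.08
tcp_pos: [0.4204, -0.1544, 0.062]
tool_rot: [146.0, 89.9, 146.1]
contact_force: [-1.1, 0.1, 0.3]
finger_gap: 0.0771
time: 22.25
tcp_pos: [0.4228, -0.1559, 0.0645]
tool_rot: [-28.2, 89.7, -28.1]
contact_force: [0.1, -0.3, -0.4]
finger_gap: 0.0772
t 22.25 tcp [ 0.4228 -0.1559  0.0645] F [ 0.1333 -0.2829 -0.3556] gap 0.0772 head 90.0 q6 -119.2
row cm: [ 6.45 -0.8  -0.15] turn rad 0.001 alt -3.141 rows lin 1.6 rot 0.0
```

View pics/f1.png

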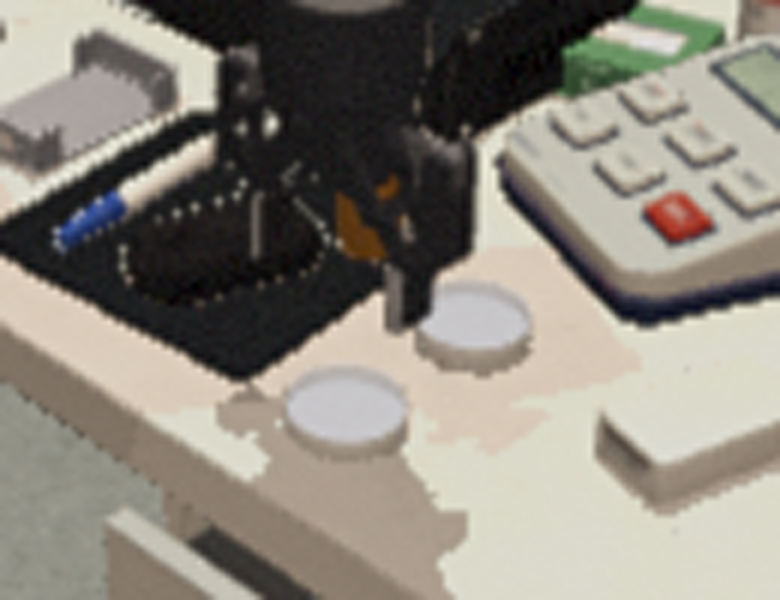

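```bash
python3 -m creep '[[0,-0.7,-0.1,0,0.9],[1,-0.7,-0.1,0,0.9],[2.5,-0.7,-0.1,0,0.9],[4,-0.7,-0.1,0,0.9],[5,-0.7,-0.1,0,0.9],[5.8,-0.7,-0.1,0,0.9],[6.3,-0.7,-0.1,0,0.9],[6.3,-0.7,-0.1,0,0.9]]'; python3 -m creep '[[0,0,0,0,0.9],[0,0,0,0,0.9]]'
python3 - <<'E'
from m import *
plan(.4215,-.164,.0,90)
s=cams.read_camera("scene")
cv2.imwrite("pics/f2.png",cv2.resize(s[190:260,250:330],None,fx=8,fy=8,interpolation=cv2.INTER_CUBIC)[:600])
E
```

```text
time: 22.97
tcp_pos: [0.419, -0.1617, -0.0018]
tool_rot: [149.8, 89.9, 149.8]
contact_force: [-0.7, -0.0, 0.4]
finger_gap: 0.0769
time: 23.13
tcp_pos: [0.4204, -0.1625, -0.0002]
tool_rot: [-29.6, 89.9, -29.6]
contact_force: [-0.5, 0.2, 0.4]
finger_gap: 0.077
t 23.13 tcp [ 0.4204 -0.1625 -0.0002] F [-0.4558  0.2088  0.4126] gap 0.077 head 90.0 q6 -120.1
row cm: [-0.02 -0.15  0.11] turn rad 0.0 alt -3.141 rows lin 0.0 rot 0.0
```

View pics/f2.png

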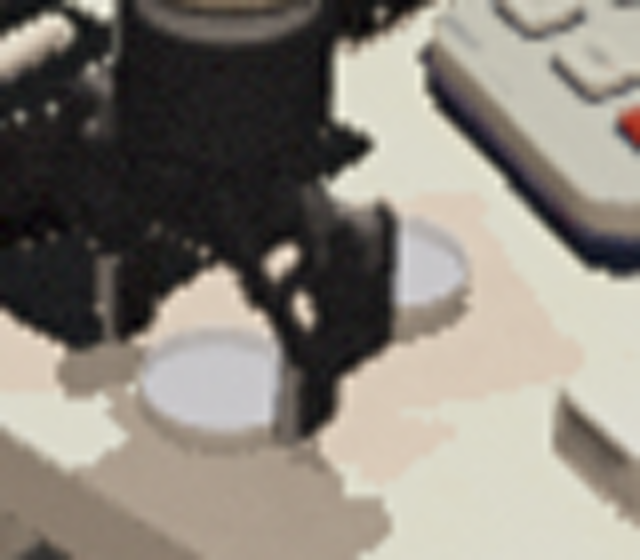

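Run:
```python
from m import *
for z in(0,.005,.01,.015):
  print(z,[((proj("scene",[x,-.1625-.0385,z])[0]-[250,190]+.5)*8).round() for x in(.409,.431)],((proj("scene",[.4095,-.1625+.0385,z])[0]-[250,190]+.5)*8).round())
```

```text
0 [array([277., 469.]), array([318., 441.])] [121. 373.]
0.005 [array([278., 458.]), array([319., 430.])] [122. 362.]
0.01 [array([278., 447.]), array([320., 419.])] [122. 351.]
0.015 [array([279., 436.]), array([320., 408.])] [122. 340.]
```

```bash
python3 -m creep '[[0.1,-0.1,0.1,0,0.9],[0.3,-0.1,0.1,0,0.9],[0.3,-0.1,0.1,0,0.9],[0.3,-0.1,0.1,0,0.8],[0.3,-0.1,0.1,0,0.75],[0.3,-0.1,0.1,0,0.7],[0.3,-0.1,0.1,0,0.65],[0.3,-0.1,0.1,0,0.6]]' 20; python3 -m creep '[[0,0,0,0,0.58],[0,0,0,0,0.58],[0,0,0,0,0.58],[0,0,0,0,0.58]]' 20;python3 - <<'E'
from m import *
plan(.4215,-.164,.0,90)
s=cams.read_camera("scene")
cv2.imwrite("pics/f3.png",cv2.resize(s[190:260,250:330],None,fx=8,fy=8,interpolation=cv2.INTER_CUBIC)[:600])
E
```

```text
time: 23.85
tcp_pos: [0.4208, -0.1632, -0.0033]
tool_rot: [163.8, 90.0, 163.8]
contact_force: [-1.7, -0.0, 5.7]
finger_gap: 0.0591
time: 24.18
tcp_pos: [0.4208, -0.1632, -0.0032]
tool_rot: [178.1, 90.0, 178.1]
contact_force: [-0.5, 1.1, 5.7]
finger_gap: 0.0586
t 24.18 tcp [ 0.4208 -0.1632 -0.0032] F [-0.5137  1.0506  5.6556] gap 0.0586 head 90.0 q6 -120.1
row cm: [-0.32 -0.08  0.07] turn rad 0.0 alt -3.141 rows lin 0.1 rot 0.0
```

View pics/f3.png

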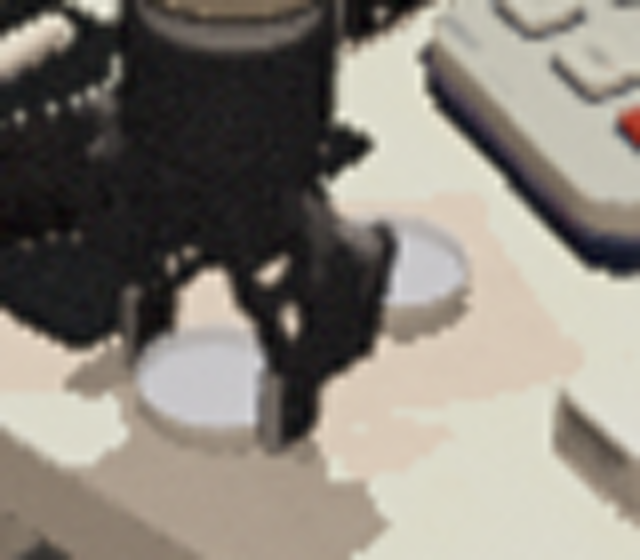

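```bash
python3 -m creep '[[0,0,0,0,0.5],[-0.2,0,0,0,0.5],[-0.6,0,0,0,0.5],[-1.2,0,0,0,0.5],[-2,0,0,0,0.5],[-3,0,0,0,0.5],[-4,0,0,0,0.5],[-4,0,0,0,0.5]]' 25;python3 - <<'E'
from m import *
plan(.44,.05,.14,90)
s=cams.read_camera("scene")
cv2.imwrite("pics/f4.png",cv2.resize(s[180:260,250:330],None,fx=7,fy=7,interpolation=cv2.INTER_CUBIC)[:600])
E
```

```text
time: 24.9
tcp_pos: [0.4229, -0.1643, 0.0391]
tool_rot: [-30.2, 89.7, -30.1]
contact_force: [0.9, -0.7, 0.2]
finger_gap: 0.0582
t 24.9 tcp [ 0.4229 -0.1643  0.0391] F [ 0.9256 -0.6622  0.214 ] gap 0.0582 head 90.0 q6 -120.1
row cm: [-10.14  21.4    1.76] turn rad 0.0 alt -3.141 rows lin 5.7 rot 0.0
```

View pics/f4.png

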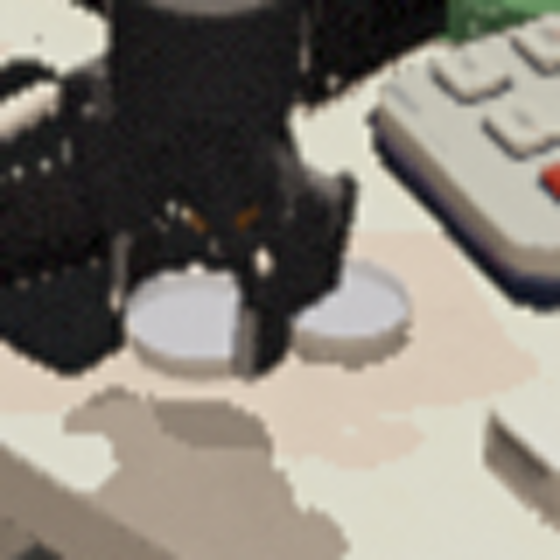

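```bash
python3 -m creep '[[-1.5,0,0,0,0.5],[-3.5,0,0,0,0.5],[-5.5,0.5,0,0,0.5],[-7.5,2,0.2,0,0.5],[-9.5,4,0.6,0,0.5],[-11,6.5,1.1,0,0.5],[-12,9,1.7,0,0.5],[-12,12,2.3,0,0.5]]'; python3 -m creep '[[0,3,0.7,0,0.5],[0,6,1.4,0,0.5],[0,9,2.1,0,0.5],[0,12,2.8,0,0.5],[0,15,3.5,-0.02,0.5],[0,18,4.2,-0.05,0.5],[0,21,4.9,-0.08,0.5],[0,24,5.6,-0.11,0.5]]'
python3 - <<'E'
from m import *
plan(.5225,.289,.1,98)
E
```

```text
time: 25.62
tcp_pos: [0.4459, -0.0431, 0.1592]
tool_rot: [-18.3, 89.7, -18.3]
contact_force: [1.5, 0.8, -0.2]
finger_gap: 0.0584
time: 26.28
tcp_pos: [0.4994, 0.1984, 0.1559]
tool_rot: [-164.1, 90.0, -157.7]
contact_force: [-0.2, -0.1, -0.5]
finger_gap: 0.0586
t 26.28 tcp [0.4994 0.1984 0.1559] F [-0.1581 -0.0959 -0.4866] gap 0.0586 head 96.4 q6 -82.2
row cm: [5.59 8.75 3.31] turn rad -0.028 alt 3.114 rows lin 2.6 rot 0.2
```

```bash
python3 -m creep '[[0,2.5,0.9,-0.01,0.5],[0,5,1.8,-0.02,0.5],[0.5,7,2.6,-0.03,0.5],[2,8.3,3.2,-0.03,0.5],[4,8.3,3.2,-0.03,0.5],[6,8.3,3.2,-0.03,0.5],[6,8.3,3.2,-0.03,0.5],[6,8.3,3.2,-0.03,0.5]]'; python3 -m creep '[[0,0,0,0,0.5],[0,0,0,0,0.5],[0,0,0,0,0.5]]'
python3 - <<'E'
from m import *
plan(.5225,.289,.003,98)
s=cams.read_camera("scene");t=cams.read_camera("top")
cv2.imwrite("pics/g1.png",cv2.resize(s[110:190,150:250],None,fx=7.5,fy=7.5,interpolation=cv2.INTER_CUBIC)[:600])
cv2.imwrite("pics/g2.png",cv2.resize(t[145:215,120:220],None,fx=7,fy=7,interpolation=cv2.INTER_CUBIC)[:600])
E
```

```text
time: 26.95
tcp_pos: [0.5207, 0.2823, 0.0945]
tool_rot: [-166.5, 89.7, -158.4]
contact_force: [0.3, 0.4, -0.0]
finger_gap: 0.0589
time: 27.2
tcp_pos: [0.5237, 0.2832, 0.0981]
tool_rot: [13.2, 89.8, 21.2]
contact_force: [-0.4, 0.5, 0.5]
finger_gap: 0.0584
t 27.2 tcp [0.5237 0.2832 0.0981] F [-0.3526  0.4853  0.5185] gap 0.0584 head 98.0 q6 -76.4
row cm: [ 9.51  0.59 -0.06] turn rad 0.0 alt -3.141 rows lin 2.3 rot 0.0
```

View pics/g1.png

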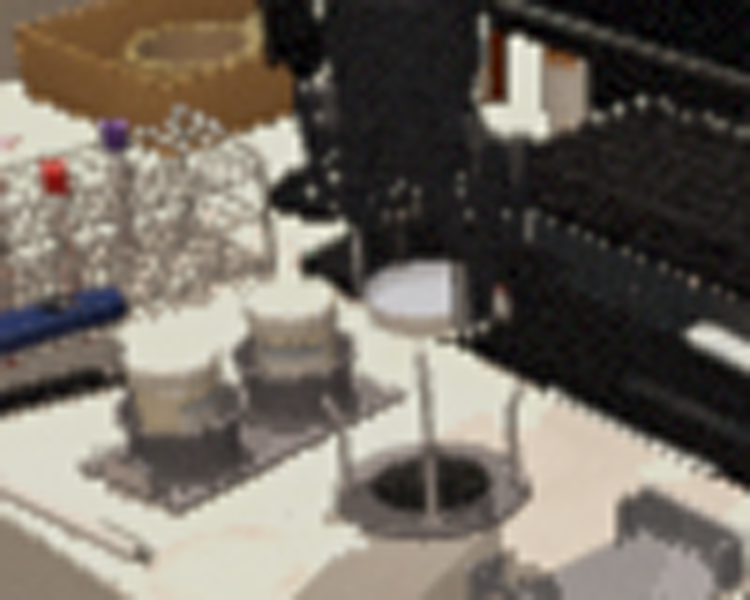

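View pics/g2.png

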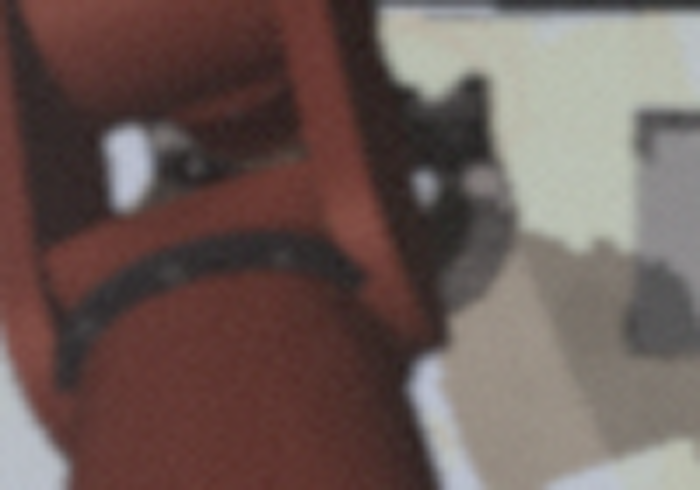

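```bash
python3 -m creep '[[0.5,0.5,0,0,0.5],[1.5,0.5,0,0,0.5],[2.5,0.5,0,0,0.5],[3.2,0.5,0,0,0.5],[3.6,0.5,0,0,0.5],[3.6,0.5,0,0,0.5],[3.6,0.5,0,0,0.5],[3.6,0.5,0,0,0.5]]'
python3 - <<'E'
from ov import *
from m import *
plan(.5225,.289,.003,98)
s=cams.read_camera("scene");S=monitor.read_state();p=S["tcp_pos"]
dst=curves_dst((.4905,.4085,7),(.5225,.289,8),(.513,.1445,1))
overlay(s,"scene",(160,120,250,195),8,dst+[(circ(p[0],p[1],p[2]+.0032,.03),B),(circ(p[0],p[1],p[2]+.0172,.03),R)],"pics/g3.png")
E
```

```text
time: 27.97
tcp_pos: [0.522, 0.2879, 0.0604]
tool_rot: [14.4, 90.0, 22.4]
contact_force: [0.2, 0.3, 0.0]
finger_gap: 0.0588
t 27.97 tcp [0.522  0.2879 0.0604] F [0.2085 0.2786 0.0385] gap 0.0588 head 98.0 q6 -75.9
row cm: [5.74 0.1  0.06] turn rad 0.001 alt -3.141 rows lin 1.4 rot 0.0
```

View pics/g3.png

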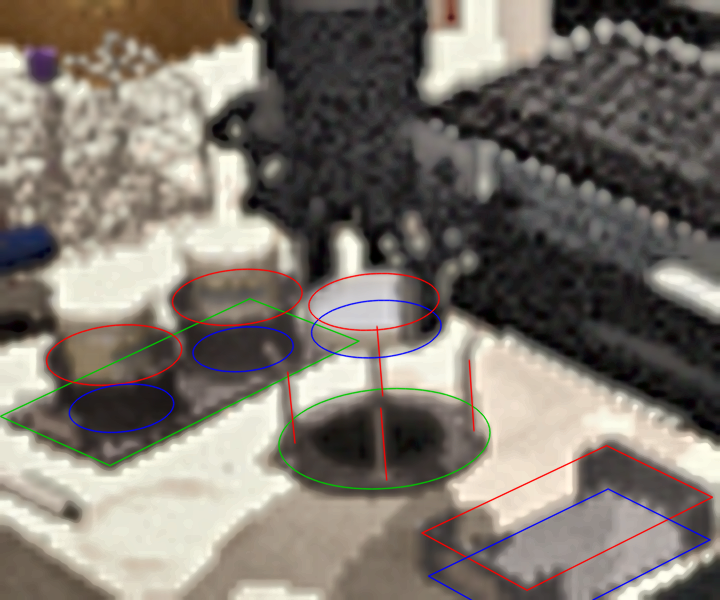

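Run:
```python
from h import *
s=cams.read_camera("scene")
cv2.imwrite("pics/g4.png",cv2.resize(s[140:190,185:235],None,fx=12,fy=12,interpolation=cv2.INTER_CUBIC)[:600])
```

```text
(no output)
```

View pics/g4.png

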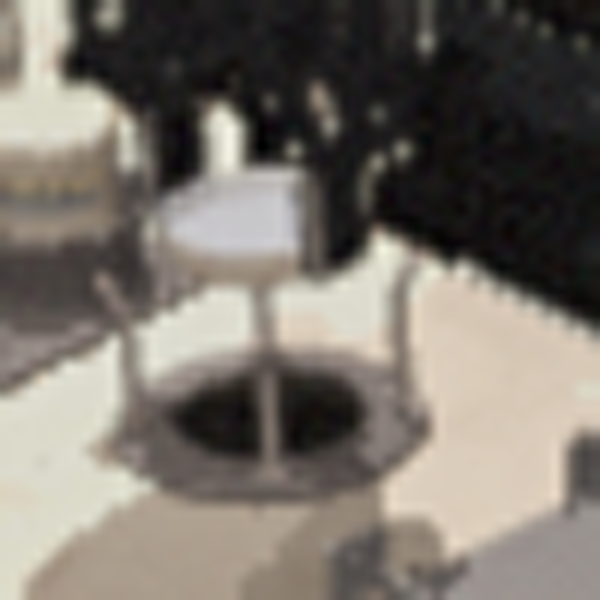

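Run:
```python
from h import *
for n,p,z in [("f3",(.4208,-.1632),0),("f4",(.4229,-.1643),.0423),("now",(.522,.2879),.0636),("orig",(.4215,-.164),0)]:
    c=proj("scene",circ(*p,z,.03)); print(n,"maxv",c[:,1].max(),"minu bottom",c[:,0].min(), "top minu",proj("scene",circ(*p,z+.014,.03))[:,0].min(), proj("scene",circ(*p,z+.014,.03))[:,1].min())
```

```text
f3 maxv 246.99604783292364 minu bottom 266.73862726405616 top minu 266.7914567044073 230.18248480840342
f4 maxv 234.9860795433217 minu bottom 267.69221244679477 top minu 267.7528936605943 218.3207223755365
now maxv 164.3468562154859 minu bottom 198.43319130318338 top minu 198.10481757006647 153.78940550527204
orig maxv 247.01311578442423 minu bottom 267.10485437324803 top minu 267.1602274929317 230.19757463538207
```

```bash
python3 -m creep '[[0.5,0,0,0,0.5],[1,0,0,0,0.5],[1.5,0,0,0,0.5],[2,0,0,0,0.5],[2.5,0,0,0,0.5],[3,0,0,0,0.5],[3.5,0,0,0,0.5],[3.5,0,0,0,0.5]]';  python3 - <<'E'
from m import *
plan(.5225,.289,.003,98)
s=cams.read_camera("scene")
cv2.imwrite("pics/g5.png",cv2.resize(s[140:190,185:235],None,fx=12,fy=12,interpolation=cv2.INTER_CUBIC)[:600])
E
```

```text
time: 28.73
tcp_pos: [0.5206, 0.2874, 0.0237]
tool_rot: [-165.9, 89.8, -157.9]
contact_force: [-0.1, 0.0, 1.0]
finger_gap: 0.0586
t 28.73 tcp [0.5206 0.2874 0.0237] F [-0.1001  0.0342  0.9816] gap 0.0586 head 98.0 q6 -75.9
row cm: [2.07 0.14 0.22] turn rad 0.001 alt -3.141 rows lin 0.5 rot 0.0
```

View pics/g5.png

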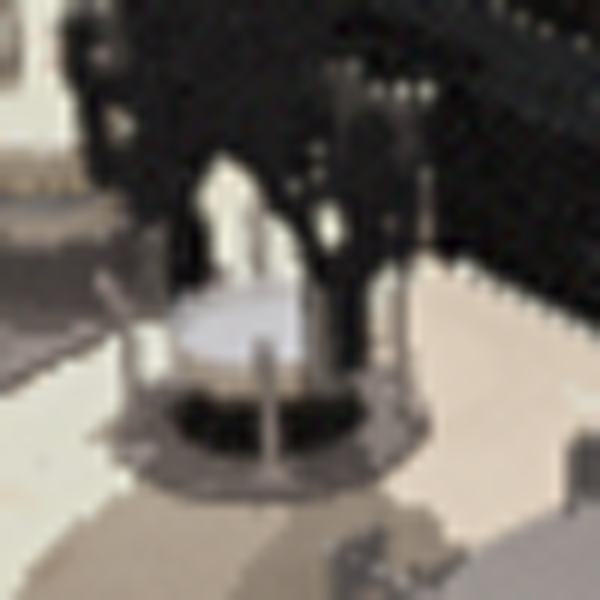

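```bash
python3 -m creep '[[0.4,0,0,0,0.5],[0.8,0,0,0,0.5],[1.1,0,0,0,0.5],[1.4,0,0,0,0.5],[1.6,0,0,0,0.5],[1.8,0,0,0,0.5],[1.8,0,0,0,0.5],[1.8,0,0,0,0.5]]'; python3 -m creep '[[0.1,0,0,0,0.5],[0.1,0,0,0,0.5],[0.1,0,0,0,0.5]]'
```

```text
time: 29.45
tcp_pos: [0.5216, 0.2878, 0.0072]
tool_rot: [-171.0, 90.0, -163.0]
contact_force: [-0.2, 0.6, -0.6]
finger_gap: 0.0588
time: 29.7
tcp_pos: [0.5218, 0.2879, 0.0064]
tool_rot: [10.5, 90.0, 18.5]
contact_force: [-0.3, -1.0, -0.5]
finger_gap: 0.0582
```

```bash
python3 -m creep '[[0.1,0,0,0,0.5],[0.2,0,0,0,0.5],[0.2,0,0,0,0.5],[0.2,0,0,0,0.5]]'; python3 -m creep '[[0.1,0,0,0,0.5],[0.1,0,0,0,0.5],[0.1,0,0,0,0.5]]'; python3 -m creep '[[0.1,0,0,0,0.5],[0.1,0,0,0,0.5],[0.1,0,0,0,0.5]]'
```

```text
time: 30.03
tcp_pos: [0.5216, 0.2878, 0.0042]
tool_rot: [-164.8, 90.0, -156.8]
contact_force: [0.0, 0.0, -0.0]
finger_gap: 0.0586
time: 30.28
tcp_pos: [0.5216, 0.2878, 0.0032]
tool_rot: [-163.0, 90.0, -155.0]
contact_force: [0.1, -0.1, -0.1]
finger_gap: 0.0583
time: 30.53
tcp_pos: [0.5219, 0.2879, 0.0029]
tool_rot: [-35.0, 90.0, -26.9]
contact_force: [-1.2, -1.1, 3.6]
finger_gap: 0.0588
```

Contact at 3.6 N, z 0.0029 as predicted. Opening gently, limited to about 77 mm, then rising.

```bash
python3 -m creep '[[0,0,0,0,0.72],[0,0,0,0,0.75],[0,0,0,0,0.8],[0,0,0,0,0.85],[0,0,0,0,0.9],[0,0,0,0,0.9],[-0.5,0,0,0,0.9],[-1.5,0,0,0,0.9]]'; python3 -m creep '[[-3,0,0,0,0.9],[-6,0,0,0,0.9],[-9,0,0,0,0.9],[-12,0,0,0,0.9],[-15,-2,-0.5,0.04,0.9],[-15.5,-6,-1.5,0.08,0.9],[-15.5,-10,-2,0.12,0.9],[-15.5,-14,-2.5,0.14,0.9]]'
python3 - <<'E'
from m import *
plan(.5193,-.161,.17,90)
s=cams.read_camera("scene")
cv2.imwrite("pics/g6.png",cv2.resize(s[140:190,185:235],None,fx=12,fy=12,interpolation=cv2.INTER_CUBIC)[:600])
E
```

```text
time: 31.2
tcp_pos: [0.5203, 0.2873, 0.0163]
tool_rot: [-166.1, 89.8, -158.1]
contact_force: [0.1, 0.5, 0.0]
finger_gap: 0.0769
time: 31.87
tcp_pos: [0.5173, 0.1449, 0.1752]
tool_rot: [6.1, 89.7, 6.1]
contact_force: [0.8, -0.8, -0.2]
finger_gap: 0.0765
t 31.87 tcp [0.5173 0.1449 0.1752] F [ 0.796  -0.8379 -0.1867] gap 0.0765 head 90.0 q6 -81.9
row cm: [  0.51 -30.59   0.18] turn rad 0.001 alt -3.141 rows lin 7.3 rot 0.0
```

View pics/g6.png

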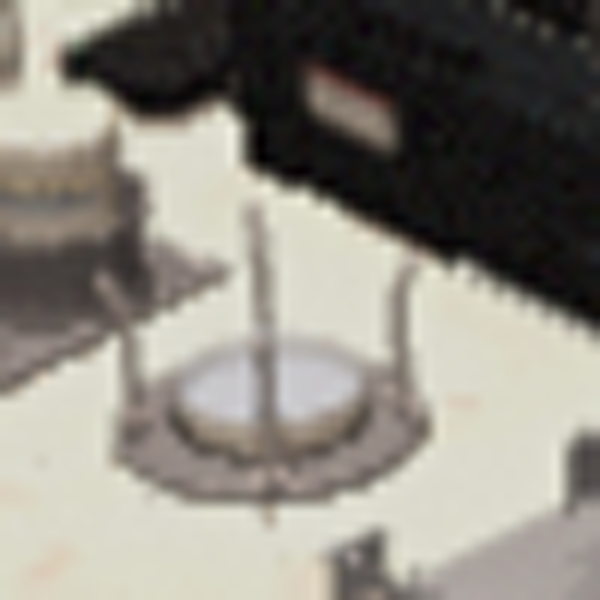

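The first dish lies flat between the posts, at (270,400) in the crop. Now the far dish.

```bash
python3 -m creep '[[0,-4,0,0,0.9],[0,-8,0,0,0.9],[0,-12,0,0,0.9],[0,-16,0,0,0.9],[0,-20,0,0,0.9],[0,-24,0,0,0.9],[0,-28,0,0,0.9],[0,-30.4,0,0,0.9]]'; python3 -m creep '[[0,0,0,0,0.9],[0,0,0,0,0.9]]'
python3 - <<'E'
from m import *
plan(.5193,-.161,.065,90)
E
```

```text
time: 32.58
tcp_pos: [0.5167, -0.162, 0.1737]
tool_rot: [-50.2, 89.8, -50.3]
contact_force: [0.0, -0.3, -0.0]
finger_gap: 0.077
time: 32.75
tcp_pos: [0.5167, -0.1595, 0.1732]
tool_rot: [1.4, 89.9, 1.2]
contact_force: [-0.4, 0.3, -0.6]
finger_gap: 0.0763
t 32.75 tcp [ 0.5167 -0.1595  0.1732] F [-0.391   0.3157 -0.6169] gap 0.0763 head 89.8 q6 -114.5
row cm: [10.82 -0.15  0.25] turn rad -0.003 alt 3.139 rows lin 2.6 rot 0.0
```

```bash
python3 -m creep '[[2,-0.1,0.2,0,0.9],[5,-0.1,0.2,0,0.9],[8,-0.1,0.2,0,0.9],[11,-0.1,0.2,0,0.9],[13,-0.1,0.2,0,0.9],[13,-0.1,0.2,0,0.9],[13,-0.1,0.2,0,0.9],[13,-0.1,0.2,0,0.9]]'
python3 - <<'E'
from m import *
plan(.5193,-.161,-.003,90)
s=cams.read_camera("scene")
cv2.imwrite("pics/i1.png",cv2.resize(s[180:250,260:340],None,fx=8,fy=8,interpolation=cv2.INTER_CUBIC)[:600])
E
```

```text
time: 33.42
tcp_pos: [0.5199, -0.1588, 0.0439]
tool_rot: [-20.0, 89.9, -19.9]
contact_force: [-0.1, 0.1, 0.5]
finger_gap: 0.077
t 33.42 tcp [ 0.5199 -0.1588  0.0439] F [-0.1002  0.064   0.5381] gap 0.077 head 90.1 q6 -114.5
row cm: [ 4.69 -0.21 -0.07] turn rad 0.001 alt -3.14 rows lin 1.1 rot 0.0
```

View pics/i1.png

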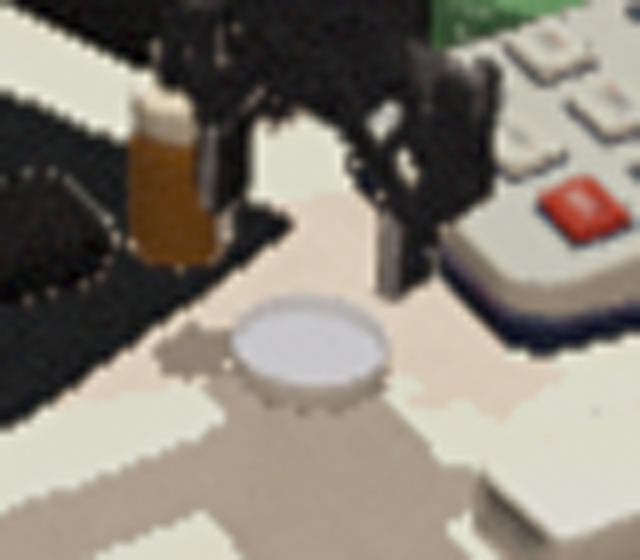

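```bash
python3 -m creep '[[0,-0.2,-0.1,0,0.9],[1,-0.2,-0.1,0,0.9],[2,-0.2,-0.1,0,0.9],[3,-0.2,-0.1,0,0.9],[3.8,-0.2,-0.1,0,0.9],[4.5,-0.2,-0.1,0,0.9],[4.6,-0.2,-0.1,0,0.9],[4.6,-0.2,-0.1,0,0.9]]'; python3 -m creep '[[0,0,0,0,0.9],[0,0,0,0,0.9]]'
python3 - <<'E'
from m import *
plan(.5193,-.161,-.003,90)
s=cams.read_camera("scene")
cv2.imwrite("pics/i2.png",cv2.resize(s[180:250,260:340],None,fx=8,fy=8,interpolation=cv2.INTER_CUBIC)[:600])
E
```

```text
time: 34.13
tcp_pos: [0.5166, -0.1609, -0.0049]
tool_rot: [155.0, 89.9, 155.0]
contact_force: [-0.6, -0.1, 0.0]
finger_gap: 0.0769
time: 34.3
tcp_pos: [0.5181, -0.1615, -0.0033]
tool_rot: [-24.1, 89.9, -24.1]
contact_force: [-0.3, -0.7, -1.0]
finger_gap: 0.077
t 34.3 tcp [ 0.5181 -0.1615 -0.0033] F [-0.2944 -0.7166 -1.0032] gap 0.077 head 90.0 q6 -114.7
row cm: [-0.03  0.05  0.12] turn rad 0.0 alt -3.141 rows lin 0.0 rot 0.0
```

View pics/i2.png

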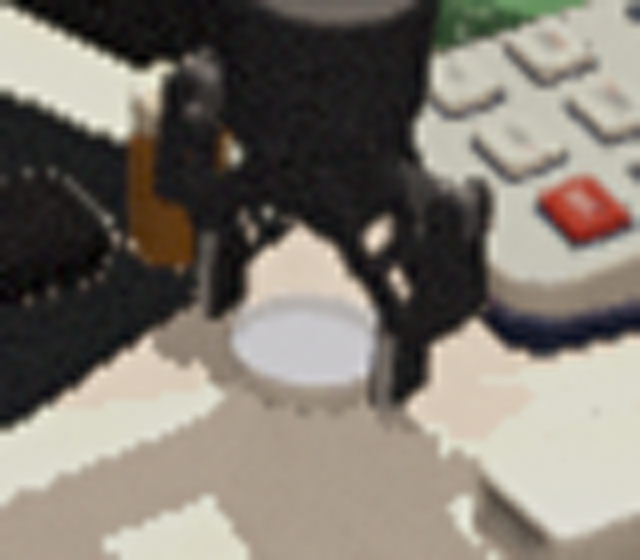

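```bash
python3 -m creep '[[0,0,0.1,0,0.85],[0,0,0.1,0,0.8],[0,0,0.1,0,0.75],[0,0,0.1,0,0.7],[0,0,0.1,0,0.65],[0,0,0.1,0,0.6],[0,0,0.1,0,0.55],[0,0,0.1,0,0.5]]' 20; python3 -m creep '[[0,0,0,0,0.5],[0,0,0,0,0.5],[-0.2,0,0,0,0.5],[-0.6,0,0,0,0.5],[-1.2,0,0,0,0.5],[-2,0,0,0,0.5],[-3,0,0,0,0.5],[-4,0,0,0,0.5]]' 25;python3 - <<'E'
from m import *
plan(.5193,-.161,-.003,90)
s=cams.read_camera("scene")
cv2.imwrite("pics/i3.png",cv2.resize(s[180:250,260:340],None,fx=8,fy=8,interpolation=cv2.INTER_CUBIC)[:600])
E
```

```text
time: 35.02
tcp_pos: [0.5189, -0.1613, -0.0031]
tool_rot: [-11.8, 90.0, -11.8]
contact_force: [-1.1, 0.9, 5.7]
finger_gap: 0.059
time: 35.68
tcp_pos: [0.5186, -0.1613, 0.0373]
tool_rot: [-34.6, 90.0, -34.6]
contact_force: [-0.1, 0.2, 0.4]
finger_gap: 0.0588
t 35.68 tcp [ 0.5186 -0.1613  0.0373] F [-0.1388  0.2094  0.4412] gap 0.0588 head 90.0 q6 -114.7
row cm: [4.03 0.03 0.07] turn rad 0.0 alt -3.141 rows lin 1.0 rot 0.0
```

View pics/i3.png

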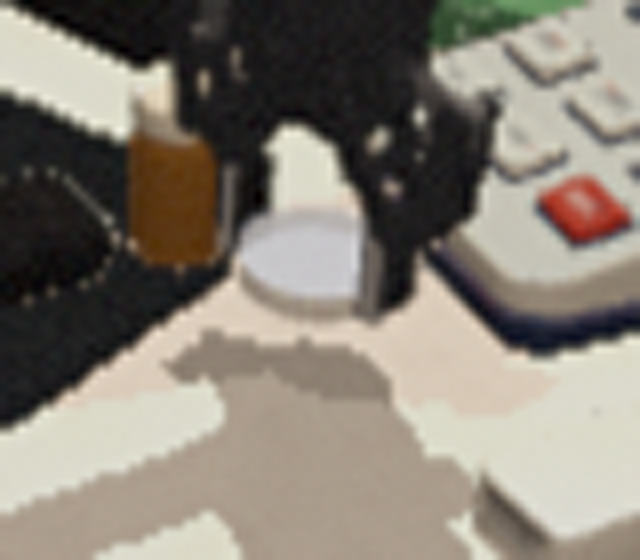

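```bash
python3 -m creep '[[-1.5,0,0,0,0.5],[-3.5,0,0,0,0.5],[-6,0,0,0,0.5],[-9,0.3,0,0,0.5],[-11.5,1.3,0,0,0.5],[-13,3,0,0,0.5],[-13,5.5,0,0,0.5],[-13,8.5,0,0,0.5]]'; python3 -m creep '[[0,3,0,0,0.5],[0,6,0,0,0.5],[0,9,0,0,0.5],[0,12,0,0,0.5],[0,15,0,-0.02,0.5],[0,18,0,-0.05,0.5],[0,21,0,-0.08,0.5],[0,24,0,-0.11,0.5]]'
python3 - <<'E'
from m import *
plan(.5218,.288,.1,98)
E
```

```text
time: 36.4
tcp_pos: [0.5203, -0.0769, 0.1694]
tool_rot: [-19.5, 89.7, -19.6]
contact_force: [-0.8, 0.2, -1.2]
finger_gap: 0.0589
time: 37.07
tcp_pos: [0.5185, 0.1652, 0.1671]
tool_rot: [2.4, 89.9, 8.8]
contact_force: [0.8, 0.6, -0.6]
finger_gap: 0.0588
t 37.07 tcp [0.5185 0.1652 0.1671] F [ 0.7674  0.5829 -0.6153] gap 0.0588 head 96.4 q6 -86.1
row cm: [ 6.71 12.16  1.69] turn rad -0.028 alt 3.114 rows lin 3.4 rot 0.2
```

```bash
python3 -m creep '[[0,2.7,0.4,-0.01,0.5],[0,5.4,0.8,-0.02,0.5],[0,8,1.2,-0.03,0.5],[0,10.3,1.5,-0.03,0.5],[2,11.7,1.7,-0.03,0.5],[4,11.7,1.7,-0.03,0.5],[6.5,11.7,1.7,-0.03,0.5],[6.5,11.7,1.7,-0.03,0.5]]'; python3 -m creep '[[0,0,0,0,0.5],[0,0,0,0,0.5],[0,0,0,0,0.5]]'
python3 - <<'E'
from m import *
plan(.5218,.288,.06,98)
E
```

```text
time: 37.73
tcp_pos: [0.5185, 0.2808, 0.0965]
tool_rot: [-166.0, 89.5, -158.0]
contact_force: [-0.9, -1.3, -1.5]
finger_gap: 0.0587
time: 37.98
tcp_pos: [0.5241, 0.2823, 0.1036]
tool_rot: [13.4, 89.8, 21.4]
contact_force: [0.7, 0.2, -0.5]
finger_gap: 0.0585
t 37.98 tcp [0.5241 0.2823 0.1036] F [ 0.6959  0.1826 -0.464 ] gap 0.0585 head 98.0 q6 -76.5
row cm: [ 4.36  0.6  -0.17] turn rad 0.0 alt -3.141 rows lin 1.1 rot 0.0
```

```bash
python3 -m creep '[[0.5,0.5,-0.1,0,0.5],[1.5,0.5,-0.1,0,0.5],[2.5,0.5,-0.1,0,0.5],[3.4,0.5,-0.1,0,0.5],[4.2,0.5,-0.1,0,0.5],[4.2,0.5,-0.1,0,0.5],[4.2,0.5,-0.1,0,0.5],[4.2,0.5,-0.1,0,0.5]]'
python3 - <<'E'
from m import *
plan(.5218,.288,.017,98)
s=cams.read_camera("scene")
cv2.imwrite("pics/j1.png",cv2.resize(s[140:190,185:235],None,fx=12,fy=12,interpolation=cv2.INTER_CUBIC)[:600])
E
```

```text
time: 38.65
tcp_pos: [0.521, 0.2867, 0.0592]
tool_rot: [173.0, 90.0, -179.0]
contact_force: [0.6, 0.6, -0.2]
finger_gap: 0.0587
t 38.65 tcp [0.521  0.2867 0.0592] F [ 0.589   0.5559 -0.1674] gap 0.0587 head 98.0 q6 -76.0
row cm: [4.22 0.11 0.1 ] turn rad 0.001 alt -3.141 rows lin 1.0 rot 0.0
```

View pics/j1.png

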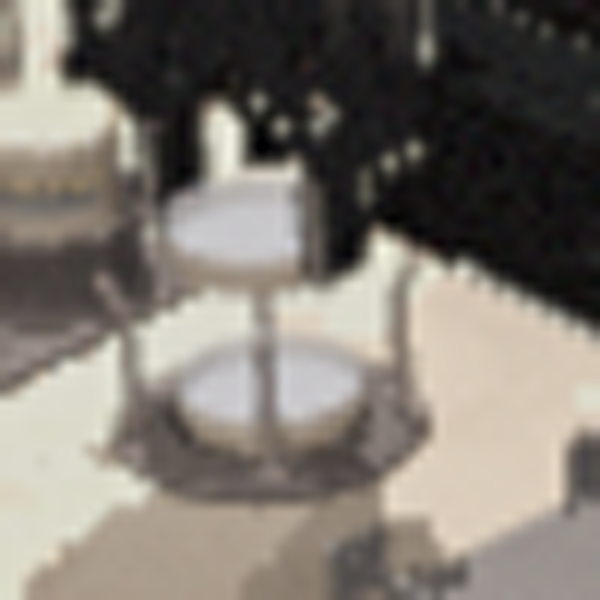

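Aligned above dish 1, so I'll go down to 1 cm above contact and then creep.

```bash
python3 -m creep '[[0.5,0.1,0.1,0,0.5],[1,0.1,0.1,0,0.5],[1.5,0.1,0.1,0,0.5],[2,0.1,0.1,0,0.5],[2.5,0.1,0.1,0,0.5],[3,0.1,0.1,0,0.5],[3.3,0.1,0.1,0,0.5],[3.3,0.1,0.1,0,0.5]]'; python3 -m creep '[[0.2,0,0,0,0.5],[0.4,0,0,0,0.5],[0.5,0,0,0,0.5],[0.5,0,0,0,0.5],[0.5,0,0,0,0.5]]'
```

```text
time: 39.37
tcp_pos: [0.5208, 0.2875, 0.0251]
tool_rot: [-165.8, 89.9, -157.8]
contact_force: [0.3, 1.3, -0.5]
finger_gap: 0.059
time: 39.78
tcp_pos: [0.5218, 0.2879, 0.0214]
tool_rot: [15.1, 90.0, 23.1]
contact_force: [0.2, -0.0, 0.2]
finger_gap: 0.0581
```

```bash
python3 -m creep '[[0.1,0,0,0,0.5],[0.2,0,0,0,0.5],[0.3,0,0,0,0.5],[0.3,0,0,0,0.5],[0.3,0,0,0,0.5]]'; python3 -m creep '[[0.1,0,0,0,0.5],[0.1,0,0,0,0.5],[0.1,0,0,0,0.5]]'; python3 -m creep '[[0.1,0,0,0,0.5],[0.1,0,0,0,0.5],[0.1,0,0,0,0.5]]'
```

```text
time: 40.2
tcp_pos: [0.5216, 0.2878, 0.0182]
tool_rot: [-165.4, 90.0, -157.3]
contact_force: [0.2, -0.7, -0.1]
finger_gap: 0.0587
time: 40.45
tcp_pos: [0.5217, 0.2878, 0.0173]
tool_rot: [-146.6, 90.0, -138.6]
contact_force: [-0.5, -0.0, -0.1]
finger_gap: 0.0584
time: 40.7
tcp_pos: [0.5218, 0.2879, 0.0171]
tool_rot: [-136.3, 90.0, -128.3]
contact_force: [-2.0, -0.9, 5.6]
finger_gap: 0.058
```

```bash
python3 -m creep '[[0,0,0,0,0.72],[0,0,0,0,0.75],[0,0,0,0,0.8],[0,0,0,0,0.85],[0,0,0,0,0.9],[0,0,0,0,0.9],[-0.5,0,0,0,0.9],[-1.5,0,0,0,0.9]]'; python3 -m creep '[[-3,0,0,0,0.9],[-6,0,0,0,0.9],[-9,0,0,0,0.9],[-12,0,0,0,0.9],[-14,-2,0,0.04,0.9],[-14,-6,0,0.08,0.9],[-14,-10,0,0.12,0.9],[-14,-14,0,0.14,0.9]]'
python3 - <<'E'
from ov import *
from m import *
plan(.5265,-.1,.17,73)
s=cams.read_camera("scene")
cv2.imwrite("pics/j2.png",cv2.resize(s[140:190,185:235],None,fx=12,fy=12,interpolation=cv2.INTER_CUBIC)[:600])
overlay(s,"scene",(290,200,370,275),8,[(rect(.5265,-.298,.026,-17,.09,.048),R),(rect(.5265,-.298,0,-17,.09,.048),B)],"pics/k0.png")
E
```

```text
time: 41.37
tcp_pos: [0.5204, 0.2873, 0.0303]
tool_rot: [-165.9, 89.8, -157.9]
contact_force: [-1.1, 0.4, -0.8]
finger_gap: 0.0768
time: 42.03
tcp_pos: [0.542, 0.1484, 0.1737]
tool_rot: [6.2, 89.8, 6.3]
contact_force: [-0.3, -0.1, -0.2]
finger_gap: 0.0769
t 42.03 tcp [0.542  0.1484 0.1737] F [-0.3193 -0.0697 -0.2051] gap 0.0769 head 90.0 q6 -81.9
row cm: [  0.36 -24.84  -1.57] turn rad 0.297 alt -2.844 rows lin 6.0 rot 2.4
```

View pics/j2.png

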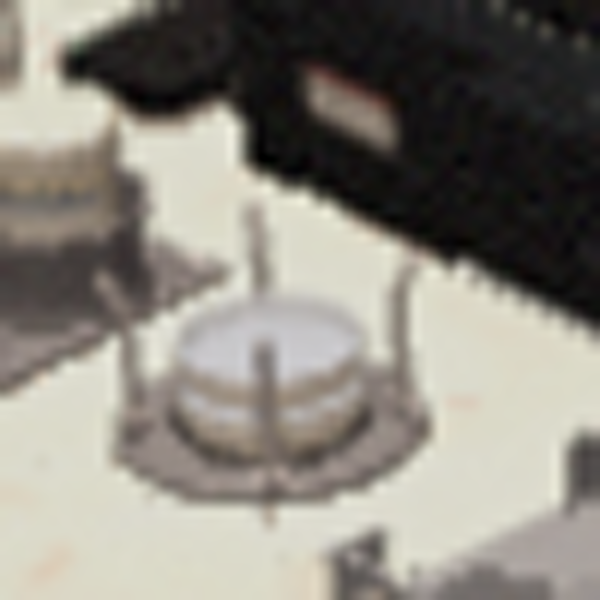

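View pics/k0.png

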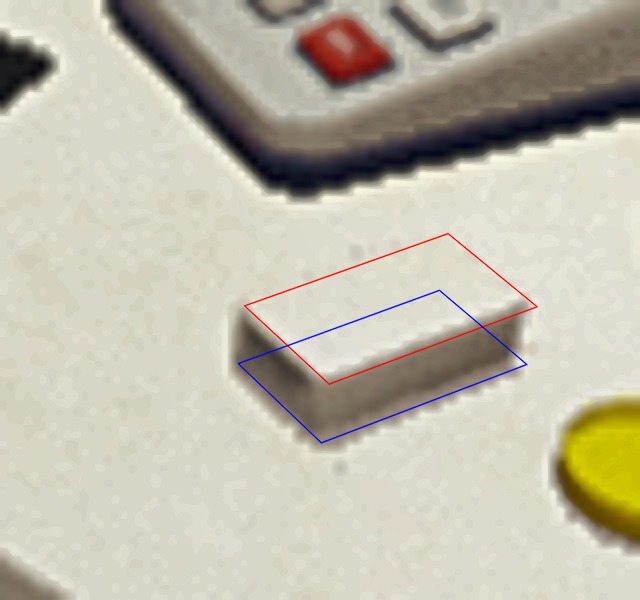

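Both dishes are stacked flat inside the posts. Refining the carton's pose now.

Run:
```python
from ov import *
from scipy.optimize import least_squares
S=lambda c:crop(c,8,(290,200)); T=lambda c:crop(c,6.5,(295,155))
sc=[("scene",(-1,-1,0),S((322,446))),("scene",(1,-1,0),S((518,362))),("scene",(-1,-1,.026),S((326,381))),("scene",(1,-1,.026),S((528,304))),("scene",(-1,1,.026),S((242,308))),("scene",(-1,1,0),S((238,371)))]
tp=[("top",(-1,1,0),T((337,229))),("top",(-1,-1,0),T((434,259))),("top",(1,1,0),T((384,52)))]
for obs in(sc,sc+tp):
    def res(p):
        r=[]; a=np.radians(p[2])
        for n,(sx,sy,z),m in obs:
            dx,dy=sx*.045,sy*.024
            r+=list(proj(n,[p[0]+dx*np.cos(a)-dy*np.sin(a),p[1]+dx*np.sin(a)+dy*np.cos(a),z])[0]-m)
        return r
    s=least_squares(res,[.531,-.296,-15.7]); print(s.x,np.abs(s.fun).max())
x=s.x
c=[(rect(x[0],x[1],.026,x[2],.09,.048),R),(rect(x[0],x[1],0,x[2],.09,.048),B)]
overlay(cams.read_camera("scene"),"scene",(300,215,370,270),9,c,"pics/k1.png")
overlay(cams.read_camera("top"),"top",(330,155,390,205),10,c,"pics/k2.png")
```

```text
[  0.5251  -0.2969 -14.8709] 0.6254156890602474
[  0.526   -0.2973 -15.3067] 1.5326180182848361
```

View pics/k1.png

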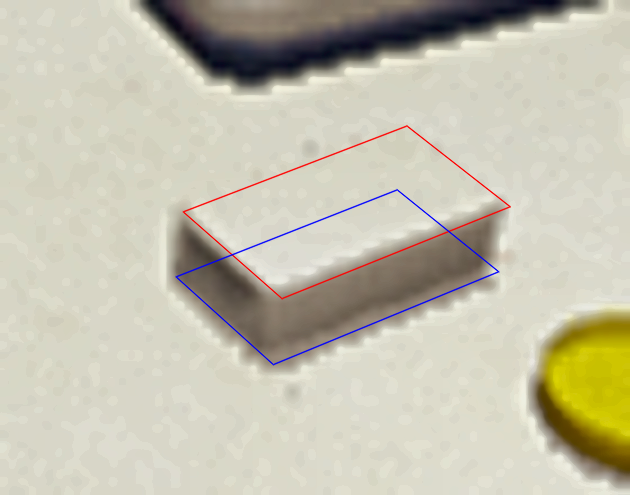

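View pics/k2.png

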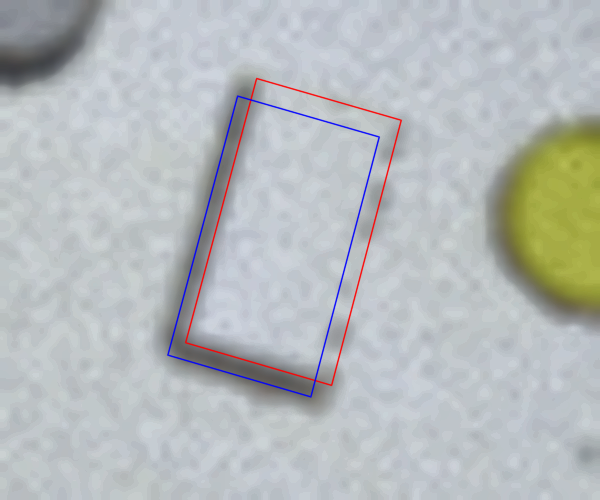

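```bash
python3 -m creep '[[0,-4,-0.2,0,0.9],[0,-8,-0.4,0,0.9],[0,-12,-0.6,0,0.9],[0,-16,-0.8,0.05,0.9],[0,-20,-1,0.1,0.9],[0,-24,-1.2,0.16,0.9],[0,-28,-1.4,0.22,0.9],[0,-32,-1.6,0.267,0.9]]'
python3 - <<'E'
from m import *
plan(.526,-.2975,.06,74.7)
E
```

```text
time: 42.85
tcp_pos: [0.5257, -0.1713, 0.1722]
tool_rot: [24.0, 89.9, 8.6]
contact_force: [1.0, -0.0, 0.4]
finger_gap: 0.0769
t 42.85 tcp [ 0.5257 -0.1713  0.1722] F [ 1.0446 -0.0314  0.3857] gap 0.0769 head 74.7 q6 -100.0
row cm: [ 11.22 -12.16   3.35] turn rad -0.001 alt 3.141 rows lin 4.0 rot 0.0
```

```bash
python3 -m creep '[[0,-4,1.1,0,0.9],[0,-8,2.2,0,0.9],[3,-11,3,0,0.9],[7,-12,3.3,0,0.9],[11,-12,3.3,0,0.9],[11,-12,3.3,0,0.9],[11,-12,3.3,0,0.9],[11,-12,3.3,0,0.9]]';  python3 -m creep '[[0,0,0,0,0.9],[0,0,0,0,0.9]]'
python3 - <<'E'
from m import *
plan(.526,-.2975,.003,74.7)
s=cams.read_camera("scene")
cv2.imwrite("pics/k3.png",cv2.resize(s[190:280,290:390],None,fx=6.5,fy=6.5,interpolation=cv2.INTER_CUBIC)[:600])
E
```

```text
time: 43.52
tcp_pos: [0.5271, -0.2948, 0.0631]
tool_rot: [-11.8, 89.9, -27.0]
contact_force: [0.8, -1.0, 1.3]
finger_gap: 0.077
time: 43.68
tcp_pos: [0.5282, -0.296, 0.0652]
tool_rot: [-19.9, 89.6, -35.1]
contact_force: [0.4, -0.4, -0.1]
finger_gap: 0.0768
t 43.68 tcp [ 0.5282 -0.296   0.0652] F [ 0.4145 -0.3912 -0.1106] gap 0.0768 head 74.8 q6 -110.7
row cm: [ 6.22 -0.18 -0.22] turn rad 0.002 alt -3.14 rows lin 1.5 rot 0.0
```

View pics/k3.png

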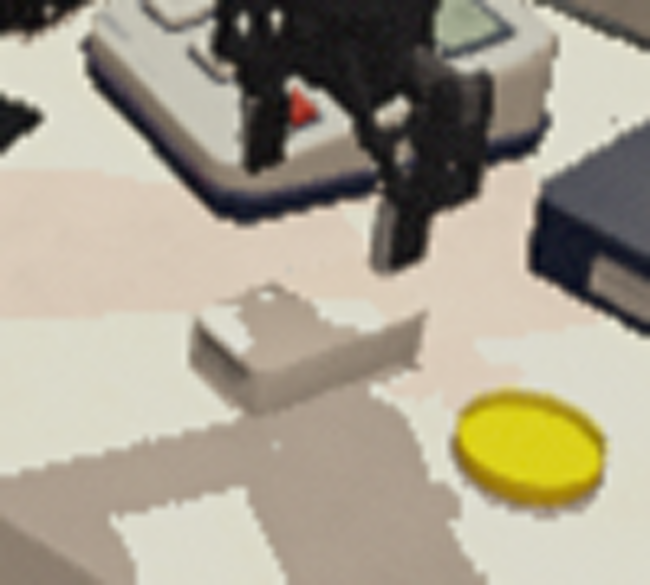

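```bash
python3 -m creep '[[1,-0.2,-0.2,0,0.9],[2.5,-0.2,-0.2,0,0.9],[4,-0.2,-0.2,0,0.9],[5,-0.2,-0.2,0,0.9],[5.8,-0.2,-0.2,0,0.9],[6.4,-0.2,-0.2,0,0.9],[6.4,-0.2,-0.2,0,0.9],[6.4,-0.2,-0.2,0,0.9]]';  python3 -m creep '[[0,0,0,0,0.9],[0,0,0,0,0.9]]'
python3 - <<'E'
from m import *
plan(.526,-.2975,.0,74.7)
s=cams.read_camera("scene")
cv2.imwrite("pics/k4.png",cv2.resize(s[190:280,290:390],None,fx=6.5,fy=6.5,interpolation=cv2.INTER_CUBIC)[:600])
E
```

```text
time: 44.4
tcp_pos: [0.5231, -0.2967, -0.0028]
tool_rot: [164.6, 90.0, 149.3]
contact_force: [1.0, 0.3, 0.2]
finger_gap: 0.0773
time: 44.57
tcp_pos: [0.5237, -0.2972, -0.0018]
tool_rot: [-21.9, 89.9, -37.2]
contact_force: [0.3, 0.6, -0.7]
finger_gap: 0.0771
t 44.57 tcp [ 0.5237 -0.2972 -0.0018] F [ 0.2611  0.5524 -0.6955] gap 0.0771 head 74.7 q6 -111.0
row cm: [-0.18  0.03  0.23] turn rad 0.0 alt -3.141 rows lin 0.1 rot 0.0
```

View pics/k4.png

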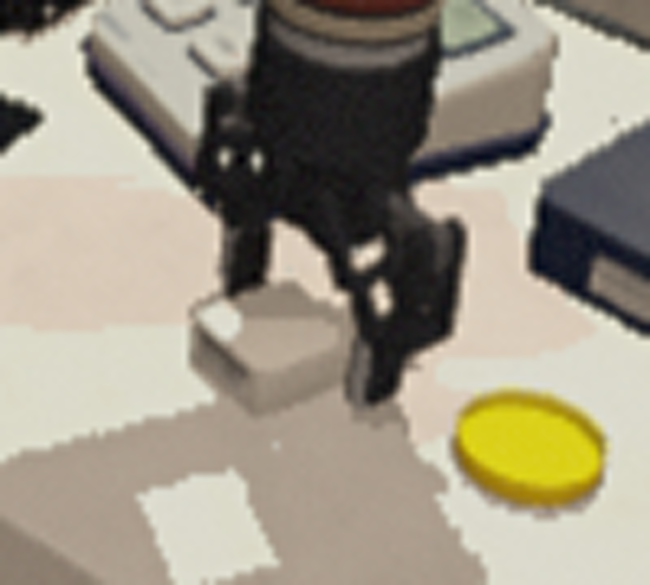

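```bash
python3 -m creep '[[-0.2,0,0.2,0,0.9],[-0.2,0,0.2,0,0.8],[-0.2,0,0.2,0,0.7],[-0.2,0,0.2,0,0.6],[-0.2,0,0.2,0,0.52],[-0.2,0,0.2,0,0.45],[-0.2,0,0.2,0,0.4],[-0.2,0,0.2,0,0.4]]' 30; python3 -m creep '[[0,0,0,0,0.4],[0,0,0,0,0.4],[-0.2,0,0,0,0.4],[-0.6,0,0,0,0.4],[-1.2,0,0,0,0.4],[-2,0,0,0,0.4],[-3,0,0,0,0.4],[-4,0,0,0,0.4]]' 35;python3 - <<'E'
from m import *
plan(.526,-.2975,0,90)
s=cams.read_camera("scene");t=cams.read_camera("top")
cv2.imwrite("pics/k5.png",cv2.resize(s[180:270,290:390],None,fx=6.5,fy=6.5,interpolation=cv2.INTER_CUBIC)[:600])
E
```

```text
time: 45.28
tcp_pos: [0.5253, -0.2974, -0.0003]
tool_rot: [-18.7, 90.0, -33.9]
contact_force: [-0.3, 0.7, 2.0]
finger_gap: 0.047
time: 45.95
tcp_pos: [0.525, -0.2972, 0.0404]
tool_rot: [-34.3, 90.0, -49.6]
contact_force: [0.4, -0.4, -0.0]
finger_gap: 0.0474
t 45.95 tcp [ 0.525  -0.2972  0.0404] F [ 0.3796 -0.3583 -0.0078] gap 0.0474 head 74.7 q6 -110.9
row cm: [ 4.04 -0.    0.1 ] turn rad -0.267 alt 2.875 rows lin 1.0 rot 2.1
```

View pics/k5.png

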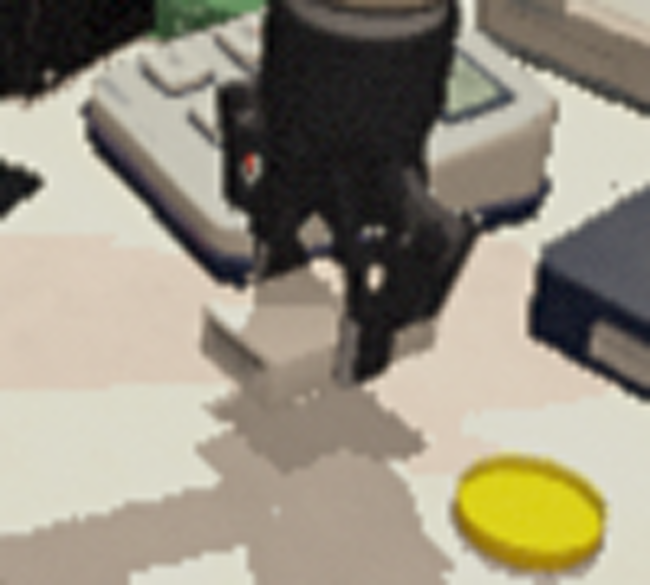

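```bash
python3 -m creep '[[-1.5,0,0,0,0.4],[-3.5,0,0,0,0.4],[-6,0.5,0,0,0.4],[-9,1.5,-0.4,-0.02,0.4],[-11.5,3.5,-1,-0.06,0.4],[-13,6,-1.6,-0.12,0.4],[-13,9,-2.4,-0.18,0.4],[-13,12,-3.2,-0.24,0.4]]'
python3 - <<'E'
from m import *
plan(.515,.05,.17,91)
E
```

```text
time: 46.72
tcp_pos: [0.5269, -0.1728, 0.1718]
tool_rot: [-22.6, 89.7, -24.0]
contact_force: [1.1, 0.5, -1.7]
finger_gap: 0.0475
t 46.72 tcp [ 0.5269 -0.1728  0.1718] F [ 1.0622  0.5401 -1.703 ] gap 0.0475 head 88.6 q6 -114.0
row cm: [ 0.13 22.24 -1.75] turn rad -0.043 alt 3.099 rows lin 5.4 rot 0.3
```

```bash
python3 -m creep '[[0,3,-0.2,-0.02,0.4],[0,6,-0.4,-0.043,0.4],[0,9,-0.6,-0.043,0.4],[0,12,-0.8,-0.043,0.4],[0,15,-1,-0.043,0.4],[0,18,-1.2,-0.043,0.4],[0,21,-1.5,-0.043,0.4],[0,23,-1.7,-0.043,0.4]]'; python3 -m creep '[[0,2.5,0,0,0.4],[0,5,0,0,0.4],[1,7,0,0,0.4],[3,8,0,0,0.4],[6,8,0,0,0.4],[9,8,0,0,0.4],[9,8,0,0,0.4],[9,8,0,0,0.4]]'; python3 -m creep '[[0,0,0,0,0.4],[0,0,0,0,0.4]]'
python3 - <<'E'
from ov import *
from m import *
plan(.512,.1445,.004,91)
s=cams.read_camera("scene")
S=monitor.read_state();p=S["tcp_pos"]
dst=curves_dst((.4905,.4085,7),(.5225,.289,8),(.513,.1445,1))
overlay(s,"scene",(190,120,275,195),8,dst[6:]+dst[-2:],"pics/l1.png")
cv2.imwrite("pics/l2.png",cv2.resize(s[120:195,190:275],None,fx=8,fy=8,interpolation=cv2.INTER_CUBIC))
E
```

```text
time: 47.38
tcp_pos: [0.5143, 0.0599, 0.1695]
tool_rot: [81.2, 89.9, 82.2]
contact_force: [0.3, -0.3, 0.1]
finger_gap: 0.0475
time: 48.05
tcp_pos: [0.5114, 0.1371, 0.0776]
tool_rot: [-173.3, 89.7, -172.3]
contact_force: [0.1, -0.4, -0.4]
finger_gap: 0.0472
time: 48.22
tcp_pos: [0.5158, 0.1375, 0.0818]
tool_rot: [6.4, 89.7, 7.3]
contact_force: [0.2, 0.5, -0.4]
finger_gap: 0.0476
t 48.22 tcp [0.5158 0.1375 0.0818] F [ 0.1997  0.4804 -0.408 ] gap 0.0476 head 90.9 q6 -83.5
row cm: [ 7.78  0.71 -0.4 ] turn rad -0.002 alt 3.14 rows lin 1.9 rot 0.0
```

View pics/l1.png

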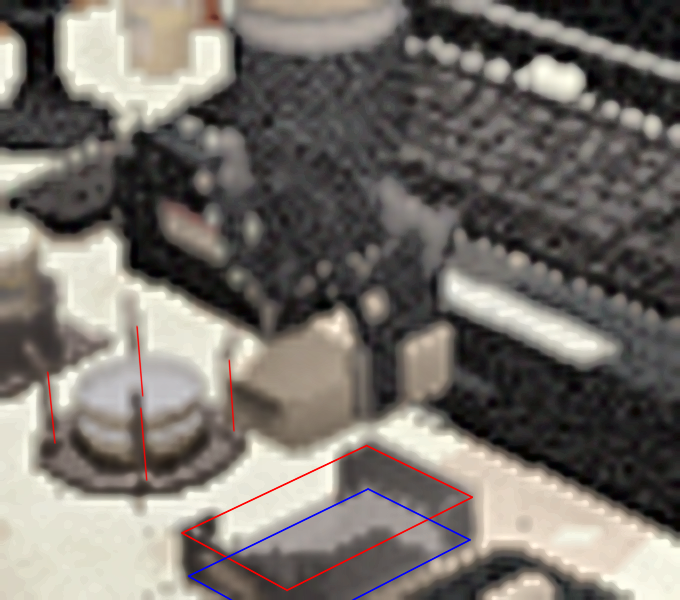

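View pics/l2.png

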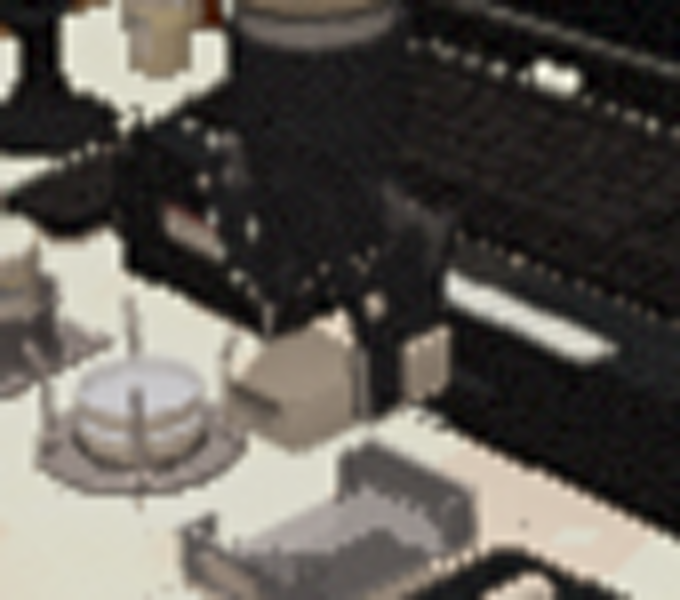

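```bash
python3 -m creep '[[0.5,0.6,-0.3,0,0.4],[1.5,0.6,-0.3,0,0.4],[2.5,0.6,-0.3,0,0.4],[3.5,0.6,-0.3,0,0.4],[4.3,0.6,-0.3,0,0.4],[4.8,0.6,-0.3,0,0.4],[4.8,0.6,-0.3,0,0.4],[4.8,0.6,-0.3,0,0.4]]'
python3 - <<'E'
from ov import *
from m import *
plan(.512,.1445,.004,91)
s=cams.read_camera("scene");t=cams.read_camera("top")
cv2.imwrite("pics/l3.png",cv2.resize(s[130:205,190:275],None,fx=8,fy=8,interpolation=cv2.INTER_CUBIC))
cv2.imwrite("pics/l4.png",cv2.resize(t[150:210,180:260],None,fx=8,fy=8,interpolation=cv2.INTER_CUBIC))
E
```

```text
time: 48.93
tcp_pos: [0.5101, 0.1432, 0.0305]
tool_rot: [-171.9, 89.9, -171.0]
contact_force: [0.4, -0.6, -0.6]
finger_gap: 0.0475
t 48.93 tcp [0.5101 0.1432 0.0305] F [ 0.4308 -0.5654 -0.6274] gap 0.0475 head 90.9 q6 -82.8
row cm: [2.65 0.13 0.2 ] turn rad -0.001 alt 3.14 rows lin 0.6 rot 0.0
```

View pics/l3.png

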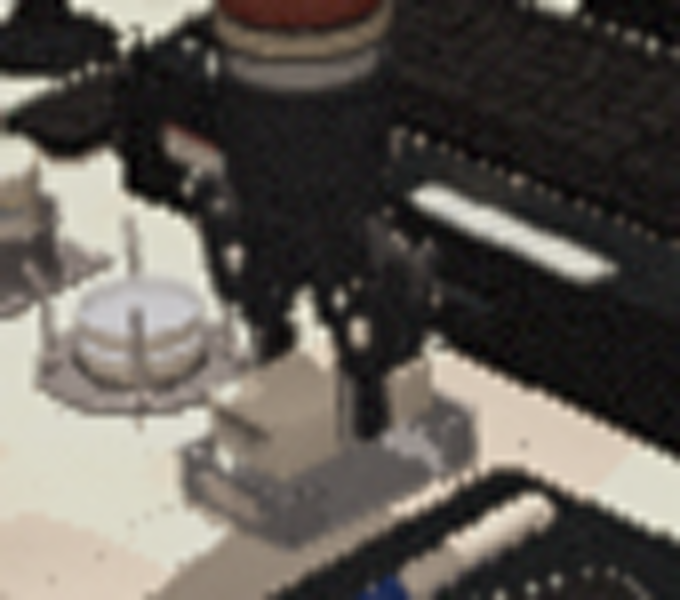

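View pics/l4.png

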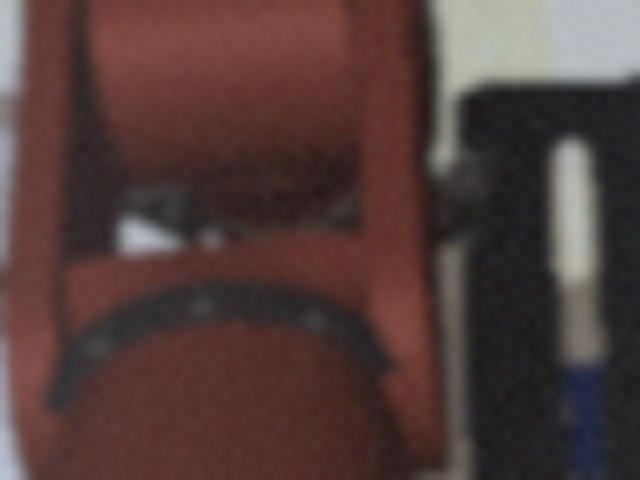

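Run:
```python
from ov import *
s=cams.read_camera("scene")
p=monitor.read_state()["tcp_pos"]
dst=curves_dst((.4905,.4085,7),(.5225,.289,8),(.513,.1445,1))
overlay(s,"scene",(205,150,260,205),11,dst[-2:]+[(rect(p[0],p[1],p[2],1,.09,.048),G),(rect(p[0],p[1],p[2]+.026,1,.09,.048),G)],"pics/l5.png")
```

```text
(no output)
```

View pics/l5.png

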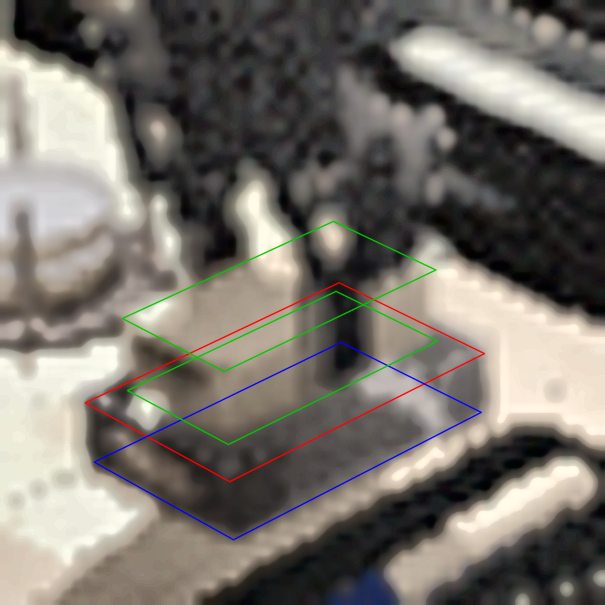

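```bash
python3 -m creep '[[0.3,0.1,0.1,0,0.4],[0.6,0.1,0.1,0,0.4],[0.9,0.1,0.1,0,0.4],[1.2,0.1,0.1,0,0.4],[1.5,0.1,0.1,0,0.4],[1.8,0.1,0.1,0,0.4],[2.1,0.1,0.1,0,0.4],[2.1,0.1,0.1,0,0.4]]'; python3 -m creep '[[0.2,0,0,0,0.4],[0.3,0,0,0,0.4],[0.3,0,0,0,0.4],[0.3,0,0,0,0.4]]'; python3 -m creep '[[0.1,0,0,0,0.4],[0.1,0,0,0,0.4],[0.1,0,0,0,0.4]]'
```

```text
time: 49.75
tcp_pos: [0.5108, 0.1442, 0.0095]
tool_rot: [-172.5, 89.9, -171.5]
contact_force: [-0.7, 0.1, -0.6]
finger_gap: 0.0475
time: 50.08
tcp_pos: [0.5116, 0.1443, 0.0073]
tool_rot: [-18.1, 90.0, -17.2]
contact_force: [1.1, 0.8, -1.2]
finger_gap: 0.0472
time: 50.33
tcp_pos: [0.5115, 0.1443, 0.0064]
tool_rot: [-11.1, 90.0, -10.1]
contact_force: [0.3, 0.1, -1.0]
finger_gap: 0.0477
```

```bash
python3 -m creep '[[0.1,0,0,0,0.4],[0.15,0,0,0,0.4],[0.15,0,0,0,0.4],[0.15,0,0,0,0.4]]'; python3 -m creep '[[0.1,0,0,0,0.4],[0.1,0,0,0,0.4],[0.1,0,0,0,0.4]]';  python3 -m creep '[[0.05,0,0,0,0.4],[0.05,0,0,0,0.4],[0.05,0,0,0,0.4]]'
```

```text
time: 50.67
tcp_pos: [0.5115, 0.1443, 0.0048]
tool_rot: [-176.2, 90.0, -175.3]
contact_force: [0.7, 0.4, -0.4]
finger_gap: 0.0475
time: 50.92
tcp_pos: [0.5114, 0.1443, 0.0037]
tool_rot: [-174.9, 90.0, -174.0]
contact_force: [0.2, -0.3, -0.7]
finger_gap: 0.0476
time: 51.17
tcp_pos: [0.5116, 0.1444, 0.0037]
tool_rot: [-162.2, 90.0, -161.3]
contact_force: [-1.4, -0.4, 2.8]
finger_gap: 0.0477
```

```bash
python3 -m creep '[[0,0,0,0,0.58],[0,0,0,0,0.65],[0,0,0,0,0.72],[0,0,0,0,0.8],[0,0,0,0,0.85],[0,0,0,0,0.85],[-0.5,0,0,0,0.85],[-1.5,0,0,0,0.85]]'; python3 -m creep '[[-3,0,0,0,0.9],[-6,0,0,0,0.9],[-9,0,0,0,0.9],[-12,0,0,0,0.9],[-16,0,0,0,0.9],[-20,0,-1,0,0.9],[-22,-3,-4,0,0.9],[-22,-6,-7,0,0.9]]'; python3 -m creep '[[0,-4,0,0,1],[0,-8,0,0,1],[0,-12,0,0,1],[0,-16,0,0,1],[0,-20,0,0,1],[0,-24,0,0,1],[0,-24,0,0,1]]'; python3 -m creep '[[0,0,0,0,1],[0,0,0,0,1],[0,0,0,0,1]]'
python3 - <<'E'
from h import *
s=cams.read_camera("scene");t=cams.read_camera("top")
cv2.imwrite("pics/z1.png",cv2.resize(s[120:240,130:290],None,fx=5,fy=5,interpolation=cv2.INTER_CUBIC))
cv2.imwrite("pics/z2.png",cv2.resize(t[150:220,120:245],None,fx=6.4,fy=6.4,interpolation=cv2.INTER_CUBIC))
cv2.imwrite("pics/z3.png",t); cv2.imwrite("pics/z4.png",s)
E
```

```text
time: 51.83
tcp_pos: [0.5101, 0.1441, 0.0176]
tool_rot: [-173.0, 89.8, -172.1]
contact_force: [-0.2, 1.1, 0.6]
finger_gap: 0.0728
time: 52.5
tcp_pos: [0.4503, 0.0877, 0.2458]
tool_rot: [1.4, 89.2, 2.5]
contact_force: [-0.4, -0.1, 1.9]
finger_gap: 0.0769
time: 53.08
tcp_pos: [0.4503, -0.1593, 0.2397]
tool_rot: [-67.7, 89.7, -67.1]
contact_force: [-0.2, 0.8, -0.7]
finger_gap: 0.0854
time: 53.33
tcp_pos: [0.4502, -0.1516, 0.2383]
tool_rot: [70.8, 90.0, 71.8]
contact_force: [-0.1, 0.1, 0.4]
finger_gap: 0.0856
```

View pics/z1.png

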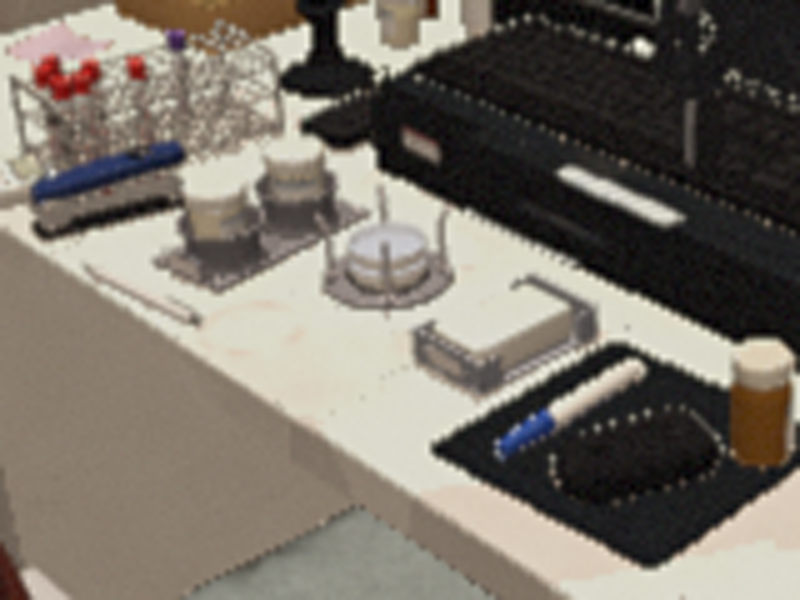

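View pics/z2.png

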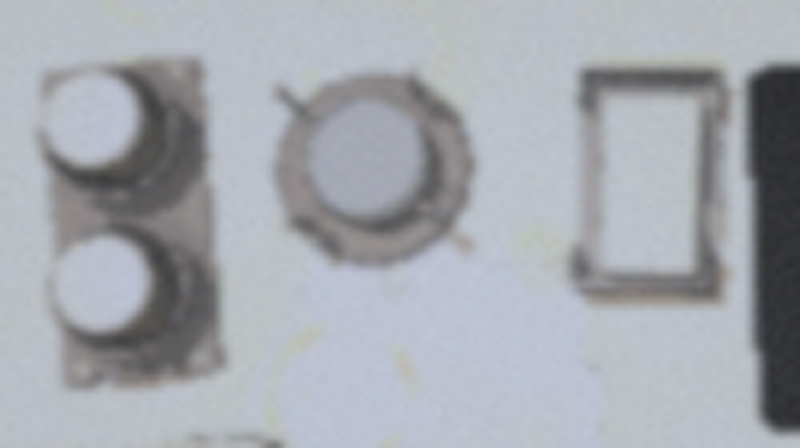

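View pics/z4.png

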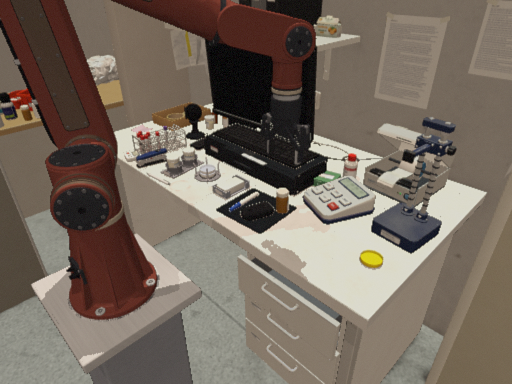

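In the final views both cups are upright in their wells, the two dishes are stacked between the posts, and the carton is flat in the tray. The pot is still at (282,200), as at the start.

Run:
```python
from h import *
print(job.hand_in()); s=monitor.read_state(); print(s["time"],s["contact_force"])
```

```text
the job is handed in; nothing more can be done
None
the job is handed in; nothing more can be done
```

I sorted all five specimens, in the order cups, dishes, carton, and handed the job in at about 53 s of the 138 s allowed. Hand-in gave no verdict.

- **Placement:** in the final scene and top views, both cups stand upright in their wells. The two clear dishes lie flat, one on the other, between the stacker posts. The carton lies flat and lengthwise on the tray floor.
- **Bystanders:** the yellow dish was left alone, and the brown pot is where it was in the first picture.
- **Set-downs:** I lowered everything until the arm registered a light touch. The forces reported after each move stayed under about 7 N, and the gripper ended raised and clear of everything.
- **Disagreements:** the two camera views differed by 1 to 3 mm on most points and up to about 10 mm on the well mouths and some tray corners. The carton yaw came out between -14.9° and -17°, and I used -15.3°. The gap sensor read 1 to 3 mm below the stated widths of the objects held.
- **Not checked:** I could not read the state after hand-in, so I did not confirm the final second myself.

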